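Reverse a reagent row into a second rack

ROBOT

A 6-joint arm with a two-finger parallel gripper is mounted at the origin on a cart in front of the work surface, level with it; the furniture and walls round the work are solid. World frame = base frame: x ahead of the robot, y to its left, z up, the work surface at z = 0. Lengths are in m, angles in rad, forces in N, time in s.
With the tool pointing down it reaches from about 0.225 to 0.725 m from the base axis. Payload 3.1 kg.
Tool frame: the origin (TCP) lies at the very end of the fingers, on their centre line; the grasp point (between the pads) lies 19 mm behind it; z points along the fingers, y is the direction in which the jaws open and shut (so a half turn about z gives the same grasp; the last joint's range is limited). The gripper opens to 85 mm and grips with 20 to 120 N. Pads are 22 mm wide; open, the fingers measure 114 mm over their backs; the gripper's body (76 mm by 85 mm) begins 54 mm behind the grasp point. The pads swing forward as they close: fully open they stand 13 mm farther back than shut.
Start: joints at [1.153, 0.048, 0.099, 1.622, 0, 1.443], TCP at [0.15, 0.503, 0.231] pointing down, gripper open.
Joint ranges: [-2.91, 2.91], [-0.99, 1.94], [-1.21, 1.42], [-2.12, 2.29], [-1.49, 1.47], [-3.14, 3.14]. Speed limits (rad/s): [2.79, 2.79, 3.14, 3.14, 3.14, 3.14].

INTERFACE

Orientations are given as a unit quaternion [w, x, y, z].
In Python, from plant import telemetry, vision, env gives the robot as it stands.
- The arm moves only by the tool arm_command, never from a script. Its argument "targets" is a list of rows, each a list of 3 entries, a list of its own where there are three numbers: the closure, from 0 (fully open) to 1 (shut), then the shift along the tool's x, y, z in m, then the turn, a rotation vector about the tool's x, y, z in degrees. A call has 1 to 8 rows; each row shifts and turns the commanded pose from where the row before left it, along the tool's axes as they then stand; what a row does not reach is not made up. A row lasts 1/12 s, in which the tool goes at most 41.7 mm and 7.16 degrees, less where a joint would pass 70% of its speed; a pose out of reach is approached as far as the arm can. A call is refused whole if a number of a shift passes 0.0417 or a number of a turn 7.16, either way. A call with a gripper value outside its range is refused whole. The fingers move at their own pace and stop on an object; "newtons" is the grip in N (left out, the last holds). Time passes only in rows, so rows that do not move let the fingers close. It gives the time, the measured TCP pose, the force and the opening at its end, in the units of the state.
- telemetry.get_obs(): the state, without advancing time (a new reading comes with each control period).
- vision.get_image(name): name is "scene" or "side" or "wrist"; returns a dict with "img" (480x640x3 uint8, red, green, blue), "fov_y" (degrees; the focal length in pixels is half the picture's height over the tangent of half this angle, whatever the lens; pixels are square), "cx", "cy" (the principal point, pixels), "view" (4x4, takes a point from world to camera coordinates). Camera axes: x right, y down, z forward; pixel columns grow to the right and rows downward; lengths in m; the calibration is good to about 2 mm. A picture is of the moment at which its call begins. There is no depth.
- env.sign_off(): hands the job in, once; it reports no verdict.
Trained networks look in the newest picture that a camera, given by its name, has taken for a name from the list of things; names that differ only in an ending like _2 or _b are one class to them, and where a whole thing is asked for, a point or a joint stands for the part that bears it (a point fixed in the world has none). Each returns a list of dicts, best first, with "score" (0 to 1); they miss things now and then, are a little off and sometimes report something else, mostly with a low value. They report only what shows in the picture. A call takes as long as a camera call. They do not tell look-alikes from the thing itself.
- vision.boxes_of(camera, query): "position" ([x, y, z] in m, in the coordinates of the camera as it stood for that picture, good to about 4 mm: the middle of the surface that is visible of it).
- vision.pinpoint(camera, query): "position" ([x, y, z] in m, in the coordinates of the camera as it stood for that picture, good to about 4 mm: a listed point, or the origin of a listed thing).
The state is a dict: "clock": time; "joints": joint angles; "dq": joint speeds; "joint_efforts": joint torques, N m; "position": TCP position; "tool_rot": TCP orientation; "force": force on the tool from outside, world axes, zero at the start; "wrist_torque": the same for the moment, N m; "width": opening from 0.0 (shut) to 1.0 (fully open).
Only numpy, scipy, OpenCV 4.12 (cv2) and the standard library are available. Lean on these libraries where they do the work, as an engineer would, in place of code of your own. Each camera call takes 0.05 s, during which the arm holds its last target.

TASK

The next run goes through these four reagents backwards: move the bottles from the grey rack into the empty white rack, one to a bay, in reverse order as seen from the robot (the leftmost becomes the rightmost, and so on). Set each one down upright on the floor of its bay, without dropping it or knocking any over. The coloured clips on the grey rack stay where they are and show which bay each bottle came from.

Things in the scene. Friction and masses are not known exactly. Their poses are not given: they have to be found in the camera images.
- bottle_yellow: White-bodied reagent bottle with a yellow screw cap and a yellow band on its label; round, 44 mm in diameter and 100 mm tall, straight-sided up to about 58 mm, the cap 28 mm in diameter from 82 mm up; about 0.11 kg. Origin: centre of its underside; z is up along the bottle.
- bottle_blue: White-bodied reagent bottle with a blue screw cap and a blue band on its label; round, 44 mm in diameter and 100 mm tall, straight-sided up to about 58 mm, the cap 28 mm in diameter from 82 mm up; about 0.11 kg. Origin: centre of its underside; z is up along the bottle.
- bottle_green: Small white-bodied bottle with a green cap and a green band on its label; round, 28 mm in diameter up to 56 mm, cap 18 mm in diameter above that, 66 mm tall in all; about 0.03 kg. Origin: centre of its underside; z is up along the bottle.
- bottle_white: Small all-white bottle with a white cap; round, 28 mm in diameter up to 56 mm, cap 18 mm in diameter above that, 66 mm tall in all; about 0.03 kg. Origin: centre of its underside; z is up along the bottle.
- source_rack: Grey plastic rack; holds the four bottles at the start, one in each bay. Fixed, 260 x 68 mm, 22 mm high. A row of four open bays 60 x 60 mm inside, 4 mm walls between, floors 6 mm above the worktop. Origin: centre of its underside; x across the row, away from the robot; y along the row to the robot's left. Bay centres at y = +96, +32, -32, -96 mm, x = 0.
- target_rack: White plastic rack, empty at the start. Fixed, 260 x 68 mm, 22 mm high. A row of four open bays 60 x 60 mm inside, 4 mm walls between, floors 6 mm above the worktop. Origin: centre of its underside; x across the row, away from the robot; y along the row to the robot's left. Bay centres at y = +96, +32, -32, -96 mm, x = 0.
- clip_yellow: Small yellow clip, 30 mm wide, hooked over the front rim of the grey rack, in front of the bay in which the yellow-capped bottle stands at the start. Fixed; stays there. Origin: on the rim's centre line at the height of the bay floor, 32 mm in front of the bottle's starting centre (along the grey rack's -x).
- clip_blue: Small blue clip, 30 mm wide, hooked over the front rim of the grey rack, in front of the bay in which the blue-capped bottle stands at the start. Fixed; stays there. Origin: on the rim's centre line at the height of the bay floor, 32 mm in front of the bottle's starting centre (along the grey rack's -x).
- clip_green: Small green clip, 30 mm wide, hooked over the front rim of the grey rack, in front of the bay in which the green-capped bottle stands at the start. Fixed; stays there. Origin: on the rim's centre line at the height of the bay floor, 32 mm in front of the bottle's starting centre (along the grey rack's -x).
- clip_white: Small white clip, 30 mm wide, hooked over the front rim of the grey rack, in front of the bay in which the white-capped bottle stands at the start. Fixed; stays there. Origin: on the rim's centre line at the height of the bay floor, 32 mm in front of the bottle's starting centre (along the grey rack's -x).
There are look-alikes about, which are no part of the job. Leave any pink or purple look-alike of the bottle_blue alone.

How it is judged:
At the end, for the whole second after the job is handed in: The four bottles stand at rest (under 0.02 m/s) in the white rack, each in the bay that mirrors its clip's bay of the grey rack (leftmost to rightmost, and so on): within 19 mm of the bay centre along and across the row, underside within 4 mm of the floor, tilt under 0.12 rad (((y of clip_yellow in the frame of source_rack between 0.076 and 0.116 m and y of bottle_yellow in the frame of target_rack between -0.115 and -0.077 m) or (y of clip_yellow in the frame of source_rack between 0.012 and 0.052 m and y of bottle_yellow in the frame of target_rack between -0.051 and -0.013 m) or (y of clip_yellow in the frame of source_rack between -0.052 and -0.012 m and y of bottle_yellow in the frame of target_rack between 0.013 and 0.051 m) or (y of clip_yellow in the frame of source_rack between -0.116 and -0.076 m and y of bottle_yellow in the frame of target_rack between 0.077 and 0.115 m)) and x of bottle_yellow in the frame of target_rack between -0.019 and 0.019 m and z of bottle_yellow in the frame of target_rack between 0.002 and 0.01 m and angle between each of bottle_yellow, bottle_blue, bottle_green, bottle_white's own z axis and vertical below 0.12 rad and linear speed of each of bottle_yellow, bottle_blue, bottle_green, bottle_white below 0.02 m/s and ((y of clip_blue in the frame of source_rack between 0.076 and 0.116 m and y of bottle_blue in the frame of target_rack between -0.115 and -0.077 m) or (y of clip_blue in the frame of source_rack between 0.012 and 0.052 m and y of bottle_blue in the frame of target_rack between -0.051 and -0.013 m) or (y of clip_blue in the frame of source_rack between -0.052 and -0.012 m and y of bottle_blue in the frame of target_rack between 0.013 and 0.051 m) or (y of clip_blue in the frame of source_rack between -0.116 and -0.076 m and y of bottle_blue in the frame of target_rack between 0.077 and 0.115 m)) and x of bottle_blue in the frame of target_rack between -0.019 and 0.019 m and z of bottle_blue in the frame of target_rack between 0.002 and 0.01 m and ((y of clip_green in the frame of source_rack between 0.076 and 0.116 m and y of bottle_green in the frame of target_rack between -0.115 and -0.077 m) or (y of clip_green in the frame of source_rack between 0.012 and 0.052 m and y of bottle_green in the frame of target_rack between -0.051 and -0.013 m) or (y of clip_green in the frame of source_rack between -0.052 and -0.012 m and y of bottle_green in the frame of target_rack between 0.013 and 0.051 m) or (y of clip_green in the frame of source_rack between -0.116 and -0.076 m and y of bottle_green in the frame of target_rack between 0.077 and 0.115 m)) and x of bottle_green in the frame of target_rack between -0.019 and 0.019 m and z of bottle_green in the frame of target_rack between 0.002 and 0.01 m and ((y of clip_white in the frame of source_rack between 0.076 and 0.116 m and y of bottle_white in the frame of target_rack between -0.115 and -0.077 m) or (y of clip_white in the frame of source_rack between 0.012 and 0.052 m and y of bottle_white in the frame of target_rack between -0.051 and -0.013 m) or (y of clip_white in the frame of source_rack between -0.052 and -0.012 m and y of bottle_white in the frame of target_rack between 0.013 and 0.051 m) or (y of clip_white in the frame of source_rack between -0.116 and -0.076 m and y of bottle_white in the frame of target_rack between 0.077 and 0.115 m)) and x of bottle_white in the frame of target_rack between -0.019 and 0.019 m and z of bottle_white in the frame of target_rack between 0.002 and 0.01 m); the robot touches nothing.
It fails at once if a bottle is knocked over (angle between any of bottle_yellow, bottle_blue, bottle_green, bottle_white's own z axis and vertical above 0.7 rad).
It fails at once if a bottle is dropped: out of the fingers with its underside more than 40 mm above the worktop ((height (world z) of bottle_yellow above 0.04 m and contact force between the fingers and bottle_yellow below 0.02 N) or (height (world z) of bottle_blue above 0.04 m and contact force between the fingers and bottle_blue below 0.02 N) or (height (world z) of bottle_green above 0.04 m and contact force between the fingers and bottle_green below 0.02 N) or (height (world z) of bottle_white above 0.04 m and contact force between the fingers and bottle_white below 0.02 N)).
It also fails if it takes over 102 s, if anything falls off the work surface, if the arm or the gripper's body presses on something with over 40 N, if the wrist force passes 120 N, or if a joint passes its speed limit or range.

## Working session

There is one attempt and no reset: what is moved stays moved. The work goes in short steps, Python scripts to look and compute and a tool call to move; the robot and the scene stay as the last step left them, time stands still between calls to the robot, and variables do not carry over. Pictures are saved under pics/ and viewed, and the job is handed in when it is done.

Besides the shell and the picture viewer there is one more tool, called as name(argument=value, ...) on one line, values as JSON. arm_command: Moves the arm, as the interface text tells. Its arguments: {"type":"object","properties":{"targets":{"type":"array","items":{"type":"array"}},"newtons":{"type":"number"}},"required":["targets"]}

```bash
ls; mkdir -p pics; python3 - <<'E'
from plant import telemetry, vision, env
import cv2
o=telemetry.get_obs(); print(o)
for c in ["scene","side"]:
    d=vision.get_image(c); cv2.imwrite(f"pics/{c}0.png",d["img"][:,:,::-1]); print(c,d["fov_y"],d["cx"],d["cy"],d["view"])
E
```

```text
pics
{'clock': 0.0, 'joints': array([ 1.15322461e+00,  4.87501066e-02,  9.75815046e-02,  1.62199666e+00,
       -2.35386945e-06,  1.44301651e+00]), 'dq': array([ 0.00225794,  0.00069586,  0.00105325,  0.00013217,  0.00109476,
       -0.0005908 ]), 'joint_efforts': array([ 1.08347415e-04, -3.38780344e+01,  3.20016968e+01,  2.01204198e-02,
       -1.42156464e-04,  1.72489713e-06]), 'position': array([0.14977164, 0.50254221, 0.23010931]), 'tool_rot': array([-3.17853991e-04,  1.44389371e-01,  9.89520241e-01, -1.14102038e-03]), 'force': array([ 0.1229712 , -0.00494714,  0.41537124]), 'wrist_torque': array([-0.05843309, -0.01498153, -0.00903577]), 'width': 1.0037692222965562}
scene 50.290986607285745 314.97639434529157 239.07968041125505 [[ 0.47874187 -0.87795235 -0.00242764 -0.26795858]
 [-0.5346037  -0.28932042 -0.79403563  0.30254482]
 [ 0.69642308  0.38143593 -0.60786638  0.83241611]
 [ 0.          0.          0.          1.        ]]
side 54.215455223949384 319.91232378637727 231.9092743506642 [[ 0.85356806 -0.52092483 -0.00767384 -0.46289612]
 [-0.30479803 -0.48737666 -0.81826778  0.20759164]
 [ 0.42251595  0.70078621 -0.57478601  0.74686269]
 [ 0.          0.          0.          1.        ]]
```

View pics/scene0.png

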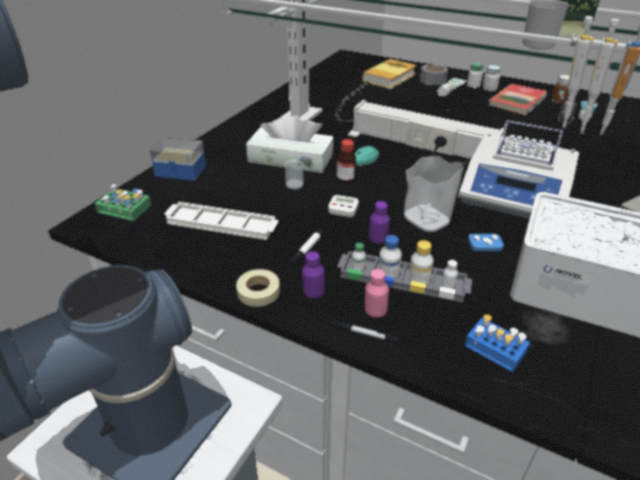

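View pics/side0.png

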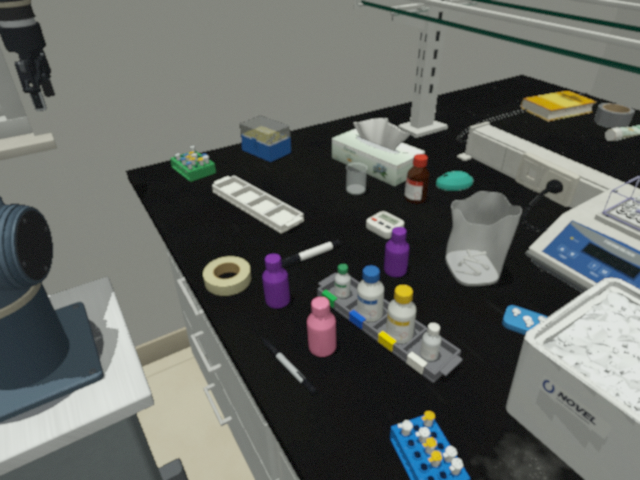

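```bash
cat > h.py <<'E'
from plant import telemetry, vision, env
import numpy as np, cv2
from scipy.spatial.transform import Rotation as R
def cam2w(d,p):
    V=np.array(d["view"]); return V[:3,:3].T@(np.array(p)-V[:3,3])
def proj(d,p):
    V=np.array(d["view"]); c=V[:3,:3]@np.array(p)+V[:3,3]; f=240/np.tan(np.radians(d["fov_y"]/2))
    return np.array([d["cx"]+f*c[0]/c[2], d["cy"]+f*c[1]/c[2]])
def ray_z(d,uv,z):
    V=np.array(d["view"]); f=240/np.tan(np.radians(d["fov_y"]/2))
    r=V[:3,:3].T@np.array([(uv[0]-d["cx"])/f,(uv[1]-d["cy"])/f,1]); c=-V[:3,:3].T@V[:3,3]
    return c+r*(z-c[2])/r[2]
E
python3 - <<'E'
from h import *
print(telemetry.get_obs()["clock"])
for c in ["scene","side"]:
    d=vision.get_image(c)
    for n in ["source_rack","target_rack","bottle_yellow","bottle_blue","bottle_green","bottle_white","clip_yellow","clip_blue","clip_green","clip_white"]:
        for r in vision.pinpoint(c,n)[:3]:
            print(c,n,round(r["score"],2),cam2w(d,r["position"]).round(4),proj(d,cam2w(d,r["position"])).round())
print(telemetry.get_obs()["clock"])
E
```

```text
0.1
scene source_rack 0.83 [ 0.5267 -0.2327  0.006 ] [402. 278.]
scene target_rack 0.8 [0.5082 0.2364 0.0028] [222. 223.]
scene bottle_yellow 0.78 [ 0.5334 -0.2692  0.0098] [419. 280.]
scene bottle_blue 0.82 [ 0.4019 -0.0834  0.0044] [314. 290.]
scene bottle_blue 0.81 [ 0.5184 -0.2033  0.0054] [388. 276.]
scene bottle_blue 0.64 [ 0.4143 -0.2204  0.0033] [376. 309.]
scene bottle_green 0.86 [ 0.5084 -0.1339  0.0059] [357. 268.]
scene bottle_green 0.34 [ 0.4781 -0.1412  0.004 ] [354. 278.]
scene bottle_white 0.8 [ 0.5459 -0.3279  0.0074] [448. 286.]
scene clip_yellow 0.65 [ 0.502  -0.2736  0.0096] [416. 290.]
scene clip_blue 0.46 [ 0.4876 -0.2155  0.0114] [388. 284.]
scene clip_green 0.62 [ 0.4798 -0.1427  0.0053] [355. 277.]
scene clip_white 0.54 [ 0.5123 -0.3284  0.0098] [443. 295.]
scene clip_white 0.51 [ 0.5273 -0.2358  0.0045] [403. 278.]
scene clip_white 0.32 [ 0.5024 -0.1369  0.0114] [357. 268.]
side source_rack 0.78 [ 0.5252 -0.2315 -0.0037] [381. 327.]
side target_rack 0.78 [ 0.5072  0.2397 -0.0017] [256. 206.]
side bottle_yellow 0.97 [ 0.5331 -0.2669  0.0077] [399. 333.]
side bottle_blue 0.9 [ 0.5184 -0.2012  0.0068] [368. 313.]
side bottle_blue 0.88 [ 0.4005 -0.0873 -0.0022] [279. 303.]
side bottle_blue 0.83 [ 0.4103 -0.2189 -0.0008] [321. 348.]
side bottle_green 0.8 [ 0.508  -0.1385  0.0041] [343. 295.]
side bottle_white 0.92 [ 0.5412 -0.3289  0.0054] [428. 357.]
side bottle_white 0.27 [ 0.524  -0.2358 -0.0032] [382. 328.]
side clip_yellow 0.72 [ 0.4909 -0.2068  0.0074] [357. 321.]
side clip_yellow 0.52 [ 0.5019 -0.2728  0.0047] [386. 344.]
side clip_blue 0.54 [ 0.4896 -0.2109  0.0051] [358. 324.]
side clip_green 0.52 [ 0.4788 -0.1394  0.0028] [330. 302.]
side clip_white 0.65 [ 0.5134 -0.3363  0.003 ] [417. 369.]
1.2
```

Source order, left to right: green, blue, yellow, white. Look-alikes are purple (two) and pink. Next I'll measure the racks more precisely.

```bash
python3 - <<'E'
from h import *
ds={c:vision.get_image(c) for c in ["scene","side"]}
a=cv2.resize(ds["scene"]["img"][190:250,150:290],None,fx=5,fy=5,interpolation=cv2.INTER_CUBIC)
b=cv2.resize(ds["side"]["img"][165:240,200:310],None,fx=5,fy=5,interpolation=cv2.INTER_CUBIC)
cv2.imwrite("pics/ta.png",a[:,:,::-1]);cv2.imwrite("pics/tb.png",b[:,:,::-1])
a=cv2.resize(ds["side"]["img"][220:385,260:470],None,fx=3.5,fy=3.5,interpolation=cv2.INTER_CUBIC)
cv2.imwrite("pics/sa.png",a[:,:,::-1])
print("purple2",ray_z(ds["scene"],(379,240),0),ray_z(ds["side"],(396,273),0))
# fit yaw from bottles
import pickle; pickle.dump(ds,open("ds.pkl","wb"))
o=telemetry.get_obs(); q=o["tool_rot"]; print(R.from_quat([q[1],q[2],q[3],q[0]]).as_matrix().round(3),o["clock"])
E
```

```text
purple2 [ 0.63422337 -0.13381311  0.        ] [ 0.63413566 -0.13599017  0.        ]
[[-0.958  0.286  0.   ]
 [ 0.286  0.958  0.   ]
 [-0.     0.    -1.   ]] 1.3
```

View pics/ta.png

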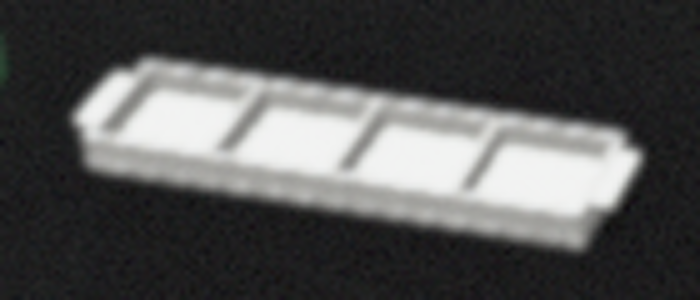

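View pics/tb.png

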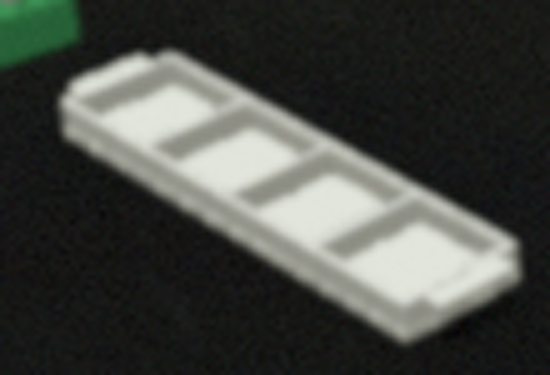

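View pics/sa.png

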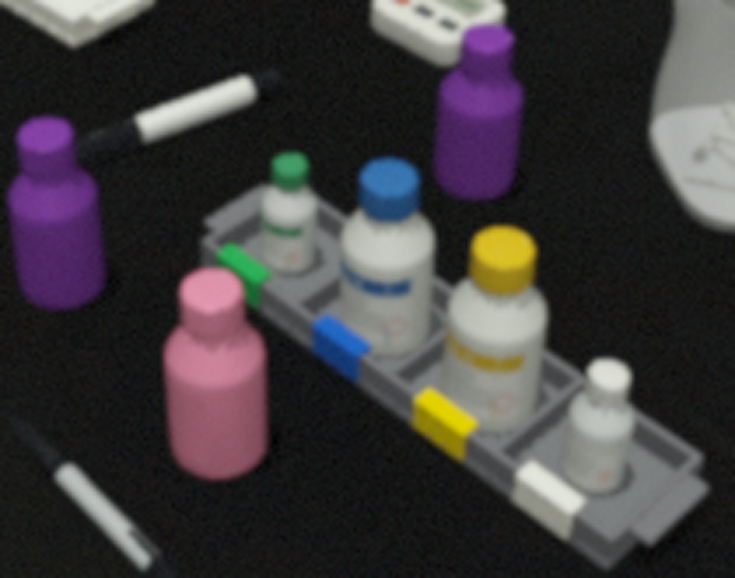

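```bash
cat > fit.py <<'E'
from h import *; import pickle
from scipy.optimize import least_squares
ds=pickle.load(open("ds.pkl","rb"))
loc={"bl":(.034,.13),"fl":(-.034,.13),"fr":(-.034,-.13),"br":(.034,-.13)}
obs={"scene":{"bl":(179.6,201.4),"fl":(166.6,218),"fr":(268,233),"br":(275,216)},
"side":{"bl":(234.4,175.4),"fl":(213,185.5),"fr":(281.6,229.5),"br":(303,214)}}
def res(p,cs):
    c,s=np.cos(p[2]),np.sin(p[2]); out=[]
    for cam in cs:
        for k,uv in obs[cam].items():
            x,y=loc[k]; out+=list(proj(ds[cam],[p[0]+c*x-s*y,p[1]+s*x+c*y,.022])-uv)
    return out
for cs in (["scene"],["side"],["scene","side"]):
    r=least_squares(res,[.51,.24,0],args=(cs,)); print(cs,r.x.round(4),np.array(r.fun).round(1))
E
python3 fit.py
python3 - <<'E'
import numpy as np
# source: mean bottles at bays +96,+32,-32,-96 ; fit
P=np.array([[.508,-.1362],[.5184,-.2022],[.5333,-.268],[.5436,-.3284]]);y=np.array([.096,.032,-.032,-.096])
m=P.mean(0);d=(P*y[:,None]).sum(0)/(y@y);print(m,d,np.arctan2(-d[0],d[1]))
E
```

```text
['scene'] [0.5087 0.2353 0.2542] [-0.4  1.1  0.3 -0.7 -0.8 -0.7  0.9  0.4]
['side'] [0.5051 0.2294 0.2303] [ 0.4  1.  -0.5  0.2 -0.8 -2.1  0.9  1.2]
['scene', 'side'] [0.5065 0.2329 0.2394] [ 0.3  1.4  0.7 -0.5 -0.9  0.6  1.2  1.6 -0.   0.4 -0.8 -0.4 -0.4 -3.2
  0.9  0.1]
[ 0.525825 -0.2337  ] [-0.19015625  1.00375   ] 0.1872270289133828
```

```bash
cat > plan.py <<'E'
from h import *; import sys, json
def cur():
    o=telemetry.get_obs(); q=o["tool_rot"]; M=R.from_quat([q[1],q[2],q[3],q[0]]).as_matrix()
    return o,np.array(o["position"]),M
def down(yaw): # tool y at angle yaw, z down
    y=np.array([np.cos(yaw),np.sin(yaw),0]); z=np.array([0,0,-1.]); return np.column_stack([np.cross(y,z),y,z])
def plan(wps,cl,p=None,M=None,step=.04):
    "wps: list of (x,y,z,yaw); prints rows"
    if p is None: o,p,M=cur(); print("from",p.round(4),o["clock"])
    rows=[]
    for (x,y,z,yaw) in wps:
        T=np.array([x,y,z]);
        rv=R.from_matrix(M.T@down(yaw)).as_rotvec(degrees=True)
        n=max(1,int(np.ceil(max(np.linalg.norm(T-p)/step,np.abs(rv).max()/7.0))))
        for i in range(n):
            rv=R.from_matrix(M.T@down(yaw)).as_rotvec(degrees=True)
            r=(rv/(n-i)).round(1); s=(M.T@((T-p)/(n-i))).round(4)
            p=p+M@s; M=M@R.from_rotvec(r,degrees=True).as_matrix()
            rows.append([cl,(s+0).tolist(),(r+0).tolist()])
    for k in range(0,len(rows),8): print(json.dumps(rows[k:k+8]).replace(" ",""))
    print("end",p.round(4))
    return p,M
E
python3 -c "
from plan import *
plan([(0.45,0.235,0.25,0.24)],0)"
```

```text
from [0.15   0.5031 0.2313] 1.3
[[0,[-0.0331,-0.0156,-0.0017],[0.0,0.0,5.4]],[0,[-0.0344,-0.0124,-0.0017],[0.0,0.0,5.4]],[0,[-0.0354,-0.0091,-0.0017],[0.0,0.0,5.4]],[0,[-0.0361,-0.0057,-0.0017],[0.0,0.0,5.4]],[0,[-0.0365,-0.0023,-0.0017],[0.0,0.0,5.4]],[0,[-0.0366,0.0012,-0.0017],[0.0,0.0,5.4]],[0,[-0.0363,0.0046,-0.0017],[0.0,0.0,5.4]],[0,[-0.0357,0.008,-0.0017],[0.0,0.0,5.5]]]
[[0,[-0.0347,0.0114,-0.0017],[0.0,0.0,5.4]],[0,[-0.0335,0.0146,-0.0017],[0.0,0.0,5.5]],[0,[-0.032,0.0177,-0.0017],[0.0,0.0,5.4]]]
end [0.45  0.235 0.25 ]
```

arm_command(targets=[[0,[-0.0331,-0.0156,-0.0017],[0,0,5.4]],[0,[-0.0344,-0.0124,-0.0017],[0,0,5.4]],[0,[-0.0354,-0.0091,-0.0017],[0,0,5.4]],[0,[-0.0361,-0.0057,-0.0017],[0,0,5.4]],[0,[-0.0365,-0.0023,-0.0017],[0,0,5.4]],[0,[-0.0366,0.0012,-0.0017],[0,0,5.4]],[0,[-0.0363,0.0046,-0.0017],[0,0,5.4]],[0,[-0.0357,0.008,-0.0017],[0,0,5.5]]])

```text
clock: 1.97
position: [0.3693, 0.3067, 0.2452]
tool_rot: [0.0, 0.501, 0.865, 0.0]
force: [0.5, 1.1, 0.7]
width: 0.999
```

arm_command(targets=[[0,[-0.0347,0.0114,-0.0017],[0,0,5.4]],[0,[-0.0335,0.0146,-0.0017],[0,0,5.5]],[0,[-0.032,0.0177,-0.0017],[0,0,5.4]],[0,[0,0,0],[0,0,0]],[0,[0,0,0],[0,0,0]]])

```text
clock: 2.38
position: [0.4511, 0.2336, 0.2497]
tool_rot: [-0.0, 0.618, 0.786, -0.0]
force: [-0.1, -0.1, 0.7]
width: 1.001
```

```bash
python3 - <<'E'
from plan import *
o,p,M=cur(); print(p.round(4),M.round(3),o["joints"].round(2),o["clock"])
d=vision.get_image("wrist"); cv2.imwrite("pics/w1.png",d["img"][:,:,::-1])
import pickle; pickle.dump(d,open("w1.pkl","wb"))
for r in vision.pinpoint("wrist","target_rack"): print(r["score"],cam2w(d,r["position"]))
E
```

```text
[0.4511 0.2336 0.2497] [[-0.235  0.972 -0.001]
 [ 0.972  0.235  0.   ]
 [ 0.    -0.001 -1.   ]] [0.35 0.01 0.1  1.66 0.   1.68] 2.3833
0.86 [0.50632146 0.23848313 0.00194885]
```

View pics/w1.png

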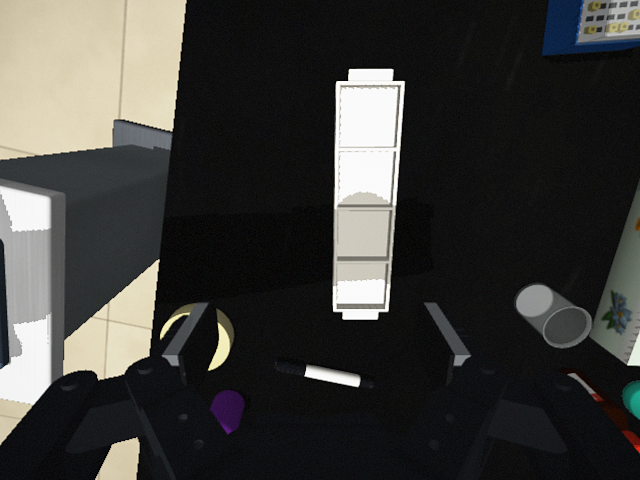

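The wrist picture shows the empty white rack, with rim corners at about (336,83), (404,82), (389,311) and (333,311). Now I'll refit its pose.

```bash
cat >> fit.py <<'E'
w=pickle.load(open("w1.pkl","rb")); ds["wrist"]=w; print(w["fov_y"],w["cx"],w["cy"])
obs["wrist"]={"fl":(336,83),"br":(389,311),"bl":(404.5,82),"fr":(333,311)}
for cs in (["wrist"],["scene","side","wrist"]):
    r=least_squares(res,[.51,.24,.24],args=(cs,)); print(cs,r.x.round(4),np.array(r.fun).round(1))
E
python3 fit.py
```

```text
['scene'] [0.5087 0.2353 0.2542] [-0.4  1.1  0.3 -0.7 -0.8 -0.7  0.9  0.4]
['side'] [0.5051 0.2294 0.2303] [ 0.4  1.  -0.5  0.2 -0.8 -2.1  0.9  1.2]
['scene', 'side'] [0.5065 0.2329 0.2394] [ 0.3  1.4  0.7 -0.5 -0.9  0.6  1.2  1.6 -0.   0.4 -0.8 -0.4 -0.4 -3.2
  0.9  0.1]
69.95289226825626 315.8790786626082 236.82794798855016
['wrist'] [0.5064 0.2354 0.2435] [-0.2 -1.2 -0.3  1.3  0.1 -0.7  0.4  1.6]
['scene', 'side', 'wrist'] [0.5066 0.235  0.2428] [-0.4  1.3  0.  -0.6 -1.5  0.2  0.5  1.2 -0.5  0.1 -1.2 -0.6 -0.6 -3.7
  0.6 -0.4  0.1 -0.7 -0.3  1.7  0.3 -0.1  0.4  2. ]
```

```bash
python3 -c "
from plan import *
plan([(0.46,-0.233,0.25,0.187)],0)"
```

```text
from [0.4495 0.2353 0.25  ] 2.4833
[[0,[-0.0381,-0.0085,0.0],[0.0,0.0,0.3]],[0,[-0.0381,-0.0083,0.0],[0.0,0.0,0.3]],[0,[-0.0382,-0.0081,0.0],[0.0,0.0,0.3]],[0,[-0.0382,-0.0079,0.0],[0.0,0.0,0.2]],[0,[-0.0383,-0.0077,0.0],[0.0,0.0,0.3]],[0,[-0.0383,-0.0075,0.0],[0.0,0.0,0.2]],[0,[-0.0383,-0.0074,0.0],[0.0,0.0,0.3]],[0,[-0.0384,-0.0072,0.0],[0.0,0.0,0.2]]]
[[0,[-0.0384,-0.0071,-0.0001],[0.0,0.0,0.3]],[0,[-0.0384,-0.0069,0.0],[0.0,0.0,0.2]],[0,[-0.0384,-0.0067,-0.0001],[0.0,0.0,0.3]],[0,[-0.0385,-0.0066,0.0],[0.0,0.0,0.2]]]
end [ 0.46  -0.233  0.25 ]
```

arm_command(targets=[[0,[-0.0381,-0.0085,0.0],[0.0,0.0,0.3]],[0,[-0.0381,-0.0083,0.0],[0.0,0.0,0.3]],[0,[-0.0382,-0.0081,0.0],[0.0,0.0,0.3]],[0,[-0.0382,-0.0079,0.0],[0.0,0.0,0.2]],[0,[-0.0383,-0.0077,0.0],[0.0,0.0,0.3]],[0,[-0.0383,-0.0075,0.0],[0.0,0.0,0.2]],[0,[-0.0383,-0.0074,0.0],[0.0,0.0,0.3]],[0,[-0.0384,-0.0072,0.0],[0.0,0.0,0.2]]])

```text
clock: 3.15
position: [0.4563, -0.0771, 0.2504]
tool_rot: [0.0, 0.63, 0.777, 0.0]
force: [2.1, -0.4, -0.9]
width: 1.0
```

arm_command(targets=[[0,[-0.0384,-0.0071,0],[0.0,0.0,0.3]],[0,[-0.0384,-0.0069,0.0],[0.0,0.0,0.2]],[0,[-0.0384,-0.0067,0],[0.0,0.0,0.3]],[0,[-0.0385,-0.0066,0.0],[0.0,0.0,0.2]],[0,[0,0,0],[0,0,0]],[0,[0,0,0],[0,0,0]]])

```text
clock: 3.65
position: [0.46, -0.2333, 0.2495]
tool_rot: [-0.001, 0.638, 0.77, 0.0]
force: [-0.9, 0.2, 0.6]
width: 1.001
```

```bash
python3 - <<'E'
from plan import *
o,p,M=cur(); print(p.round(4),o["joints"].round(2),o["clock"])
d=vision.get_image("wrist"); cv2.imwrite("pics/w2.png",d["img"][:,:,::-1])
import pickle; pickle.dump(d,open("w2.pkl","wb"))
for n in ["source_rack","bottle_yellow","bottle_blue","bottle_green","bottle_white"]:
  for r in vision.pinpoint("wrist",n)[:4]: print(n,round(r["score"],2),cam2w(d,r["position"]).round(4),proj(d,cam2w(d,r["position"])).round())
E
```

```text
[ 0.46   -0.2333  0.2495] [-0.6   0.03  0.12  1.66  0.    0.79] 3.65
source_rack 0.72 [ 0.5239 -0.2329  0.0017] [370. 206.]
source_rack 0.42 [ 0.5084 -0.1422  0.0086] [377. 122.]
bottle_yellow 0.85 [ 0.5326 -0.2686  0.0088] [371. 238.]
bottle_blue 0.82 [ 4.032e-01 -8.500e-02 -4.000e-04] [288.  44.]
bottle_blue 0.8 [ 6.329e-01 -1.310e-01 -1.000e-04] [488. 134.]
bottle_blue 0.72 [ 0.4137 -0.2214 -0.0035] [278. 178.]
bottle_blue 0.58 [ 0.5207 -0.2052  0.0075] [374. 183.]
bottle_green 0.97 [ 0.5031 -0.1398  0.0056] [372. 119.]
bottle_white 0.83 [ 0.5408 -0.3257  0.0077] [367. 281.]
bottle_white 0.61 [ 0.5281 -0.2307 -0.0034] [373. 204.]
```

View pics/w2.png

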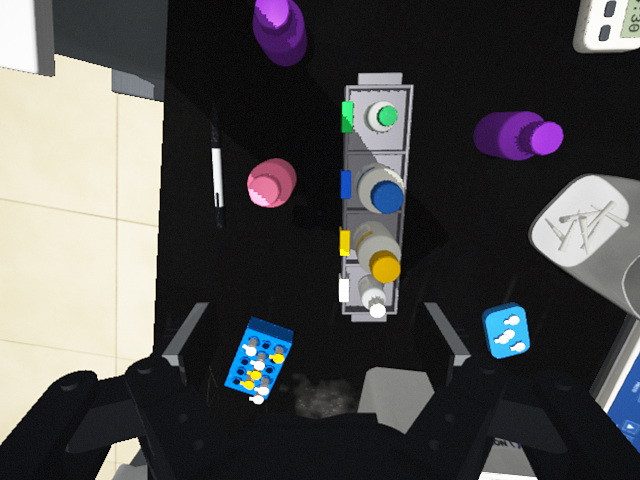

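```bash
python3 - <<'E'
from h import *; import pickle
from scipy.optimize import least_squares
d=pickle.load(open("w2.pkl","rb")); ds=pickle.load(open("ds.pkl","rb"))
loc={"bl":(.034,.13),"fl":(-.034,.13),"fr":(-.034,-.13),"br":(.034,-.13)}
ob={"fl":(345,87),"bl":(413.5,86),"br":(397,314),"fr":(342,313)}
def res(p):
    c,s=np.cos(p[2]),np.sin(p[2]); out=[]
    for k,uv in ob.items():
        x,y=loc[k]; out+=list(proj(d,[p[0]+c*x-s*y,p[1]+s*x+c*y,.022])-uv)
    return out
r=least_squares(res,[.526,-.234,.187]); p=r.x; print(p.round(4),r.fun.round(1))
for y in (.096,.032,-.032,-.096): print((p[0]-np.sin(p[2])*y).round(4),(p[1]+np.cos(p[2])*y).round(4))
for n,uv,z in (("g",(387,116),.072),("b",(388,197),.106),("y",(385,267),.106),("w",(376,309.5),.072)): print(n,ray_z(d,uv,z).round(4))
print("box",ray_z(ds["scene"],(515,297),0),ray_z(ds["side"],(508,405),0))
b=ray_z(ds["scene"],(515,297),0)
for h in (.1,.15,.2): print(h,proj(ds["scene"],[b[0],b[1],h]),proj(ds["side"],[b[0],b[1],h]))
E
```

```text
[ 0.5257 -0.2358  0.1968] [ 0.  -1.1  0.1 -1.   0.1  0.9 -0.2  2.4]
0.5069 -0.1416
0.5194 -0.2044
0.5319 -0.2671
0.5444 -0.3299
g [ 0.5054 -0.1373  0.072 ]
b [ 0.5159 -0.2018  0.106 ]
y [ 0.5292 -0.2648  0.106 ]
w [ 0.542  -0.3271  0.072 ]
box [ 0.5886078  -0.45969553  0.        ] [ 0.58441434 -0.4522581   0.        ]
0.1 [526.96042418 260.15134901] [531.69247583 361.61960202]
0.15 [533.49942791 240.00545264] [541.75139079 335.30070914]
0.2 [540.45886349 218.5642555 ] [552.84561576 306.27295423]
```

```bash
python3 -c "
from plan import *
plan([(0.5425,-0.328,0.20,0.192),(0.5425,-0.328,0.031,0.192)],0)"
```

```text
from [ 0.4605 -0.2316  0.2505] 3.95
[[0,[-0.0275,0.0156,0.0126],[0.0,0.0,0.0]],[0,[-0.0275,0.0156,0.0126],[0.0,0.0,0.0]],[0,[-0.0276,0.0156,0.0127],[0.0,0.0,-0.1]],[0,[-0.0276,0.0155,0.0126],[0.0,0.0,0.0]],[0,[0.0,0.0,0.0338],[0.0,0.0,0.0]],[0,[0.0,0.0,0.0338],[0.0,0.0,0.0]],[0,[0.0,0.0,0.0338],[0.0,0.0,0.0]],[0,[0.0,0.0,0.0338],[0.0,0.0,0.0]]]
[[0,[0.0001,-0.0001,0.0338],[0.0,0.0,0.0]]]
end [ 0.5425 -0.328   0.031 ]
```

```bash
cat > c.py <<'E'
from plan import *; import pickle,sys,os
# usage: c.py closure "x,y,z,yaw;..." [step]; tracks commanded pose
st=pickle.load(open("cmd.pkl","rb")) if os.path.exists("cmd.pkl") else (np.array([.4605,-.2334,.2497]),down(.187))
w=[tuple(map(float,s.split(","))) for s in sys.argv[2].split(";")]
o,p,M=cur(); print("cmd",st[0].round(4),"meas",p.round(4),"yaw meas",np.arctan2(M[1,1],M[0,1]).round(4),"t",o["clock"])
e=plan(w,float(sys.argv[1]),st[0],st[1],float(sys.argv[3]) if len(sys.argv)>3 else .04)
pickle.dump(e,open("cmd.pkl","wb"))
E
python3 c.py 0 "0.5425,-0.328,0.20,0.192;0.5425,-0.328,0.031,0.192"
```

```text
cmd [ 0.4605 -0.2334  0.2497] meas [ 0.4605 -0.2316  0.2505] yaw meas 0.1895 t 3.95
[[0.0,[-0.027,0.0157,0.0124],[0.0,0.0,-0.1]],[0.0,[-0.0271,0.0157,0.0124],[0.0,0.0,-0.1]],[0.0,[-0.0271,0.0157,0.0125],[0.0,0.0,0.0]],[0.0,[-0.0271,0.0156,0.0124],[0.0,0.0,-0.1]],[0.0,[0.0,0.0,0.0338],[0.0,0.0,0.0]],[0.0,[0.0,0.0,0.0338],[0.0,0.0,0.0]],[0.0,[0.0,0.0,0.0338],[0.0,0.0,0.0]],[0.0,[0.0,0.0,0.0338],[0.0,0.0,0.0]]]
[[0.0,[0.0,0.0,0.0338],[0.0,0.0,0.0]]]
end [ 0.5424 -0.328   0.031 ]
```

arm_command(targets=[[0,[-0.027,0.0157,0.0124],[0,0,-0.1]],[0,[-0.0271,0.0157,0.0124],[0,0,-0.1]],[0,[-0.0271,0.0157,0.0125],[0,0,0]],[0,[-0.0271,0.0156,0.0124],[0,0,-0.1]],[0,[0,0,0],[0,0,0]],[0,[0,0,0],[0,0,0]],[0,[0,0,0.0338],[0,0,0]],[0,[0,0,0.0338],[0,0,0]]])

```text
clock: 4.62
position: [0.5445, -0.3282, 0.1375]
tool_rot: [0.005, 0.636, 0.772, 0.0]
force: [1.4, -0.8, 0.4]
width: 0.996
```

```bash
python3 - <<'E'
from h import *
d=vision.get_image("scene"); cv2.imwrite("pics/s3.png",d["img"][:,:,::-1])
d=vision.get_image("side"); cv2.imwrite("pics/s3b.png",cv2.resize(d["img"][150:450,250:640],None,fx=2,fy=2)[:,:,::-1])
E
```

```text
(no output)
```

View pics/s3b.png

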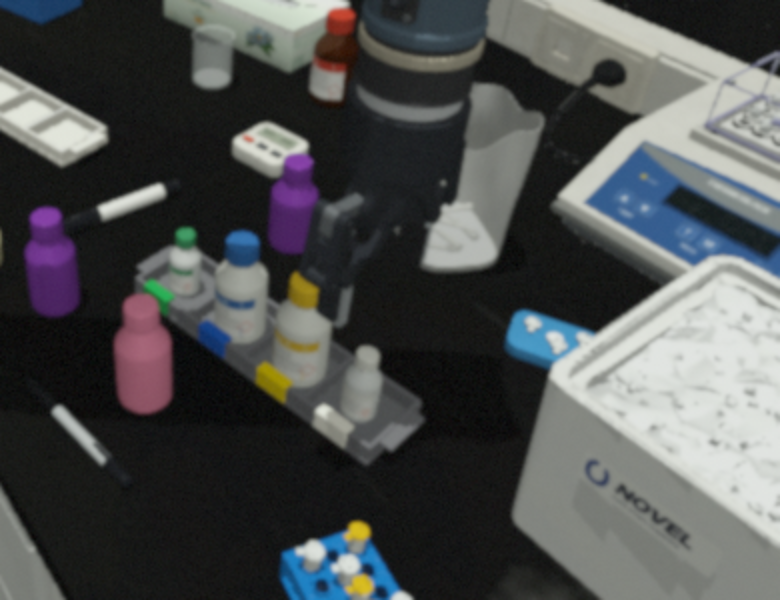

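arm_command(targets=[[0,[0,0,0.0338],[0,0,0]],[0,[0,0,0.0338],[0,0,0]],[0,[0,0,0.02],[0,0,0]],[0,[0,0,0.0138],[0,0,0]],[0,[0,0,0],[0,0,0]],[0,[0,0,0],[0,0,0]]])

```text
clock: 5.22
position: [0.5427, -0.3276, 0.0339]
tool_rot: [0.001, 0.636, 0.772, 0.0]
force: [-0.4, 0.0, 0.7]
width: 1.001
```

```bash
python3 - <<'E'
from h import *
d=vision.get_image("side"); cv2.imwrite("pics/s4.png",cv2.resize(d["img"][220:400,320:560],None,fx=3,fy=3)[:,:,::-1])
d=vision.get_image("wrist"); cv2.imwrite("pics/w4.png",d["img"][:,:,::-1])
E
```

```text
(no output)
```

View pics/s4.png

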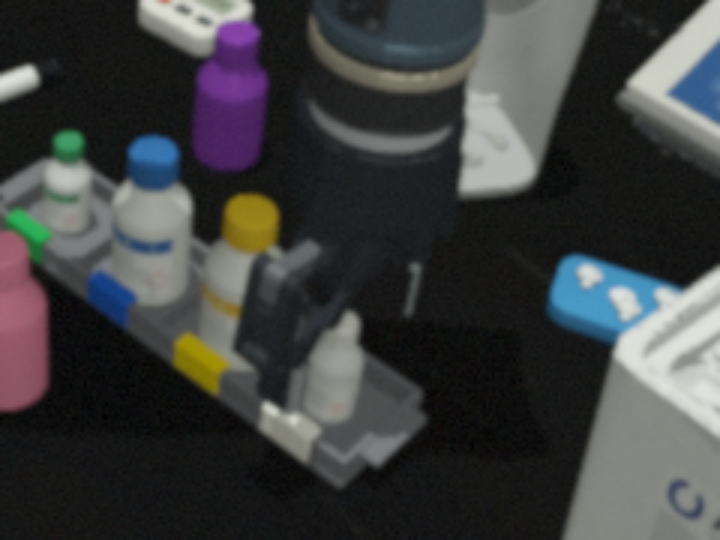

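View pics/w4.png

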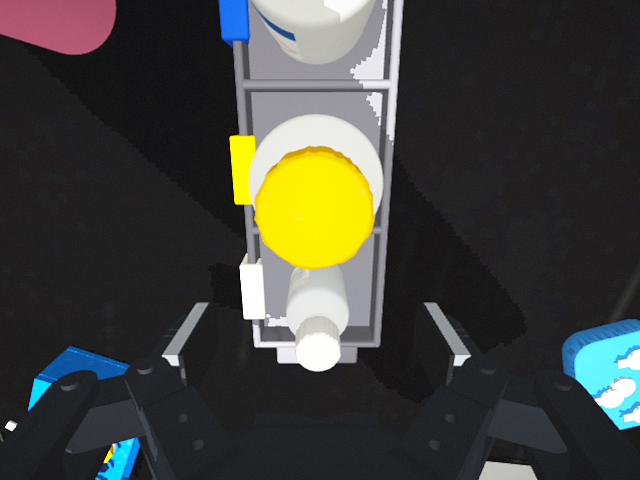

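arm_command(targets=[[0.5,[0,0,0],[0,0,0]],[0.6,[0,0,0],[0,0,0]],[0.7,[0,0,0],[0,0,0]],[0.8,[0,0,0],[0,0,0]],[1,[0,0,0],[0,0,0]],[1,[0,0,0],[0,0,0]],[1,[0,0,0],[0,0,0]],[1,[0,0,0],[0,0,0]]], newtons=40)

```text
clock: 5.98
position: [0.5424, -0.328, 0.0318]
tool_rot: [0.0, 0.636, 0.772, 0.0]
force: [0.2, 0.3, 2.1]
width: 0.313
```

arm_command(targets=[[1,[0,0,0],[0,0,0]],[1,[0,0,0],[0,0,0]],[1,[0,0,-0.01],[0,0,0]],[1,[0,0,-0.01],[0,0,0]],[1,[0,0,0],[0,0,0]]])

```text
clock: 6.4
position: [0.5432, -0.3287, 0.054]
tool_rot: [0.002, 0.636, 0.772, 0.0]
force: [0.3, -0.4, 0.6]
width: 0.318
```

```bash
python3 - <<'E'
from h import *
d=vision.get_image("side"); cv2.imwrite("pics/s5.png",cv2.resize(d["img"][220:400,320:560],None,fx=3,fy=3)[:,:,::-1])
d=vision.get_image("wrist"); cv2.imwrite("pics/w5.png",d["img"][:,:,::-1])
print(telemetry.get_obs()["width"])
E
```

```text
0.31365653744334643
```

View pics/s5.png

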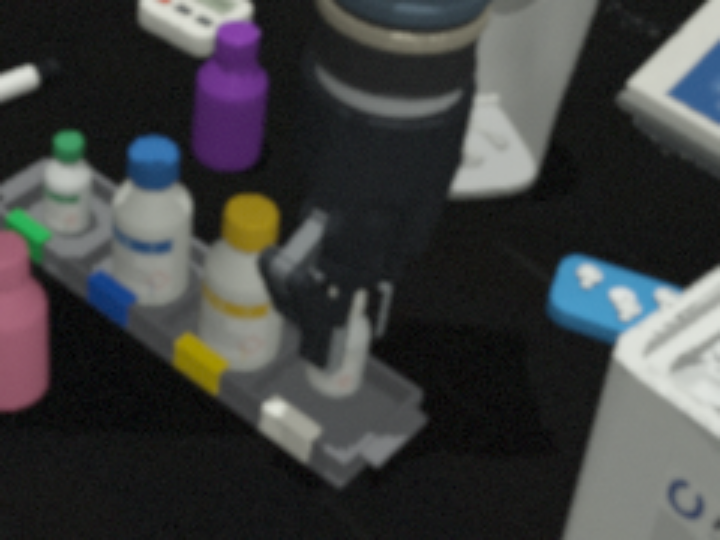

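View pics/w5.png

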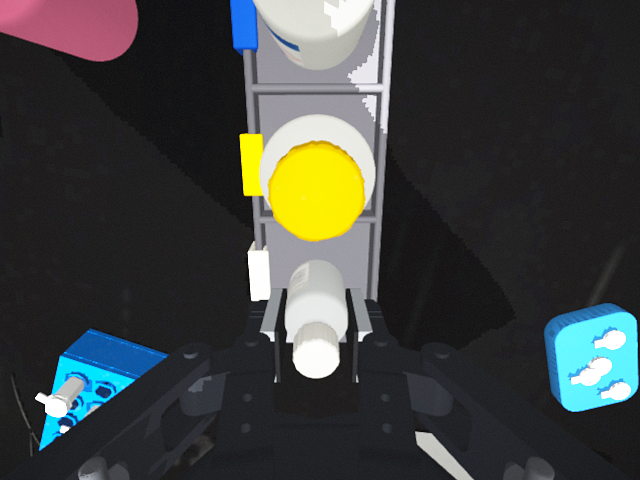

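```bash
python3 - <<'E'
import pickle
p,M=pickle.load(open("cmd.pkl","rb")); p[2]=.051; pickle.dump((p,M),open("cmd.pkl","wb"))
E
python3 c.py 1 "0.5424,-0.328,0.18,0.192;0.4834,0.3287,0.18,0.243;0.4834,0.3287,0.062,0.243;0.4834,0.3287,0.032,0.243" 0.035
```

```text
cmd [ 0.5424 -0.328   0.051 ] meas [ 0.5427 -0.3283  0.0524] yaw meas 0.1919 t 6.5
[[1.0,[0.0,0.0,-0.0322],[0.0,0.0,0.0]],[1.0,[0.0,0.0,-0.0323],[0.0,0.0,0.0]],[1.0,[0.0,0.0,-0.0322],[0.0,0.0,0.0]],[1.0,[0.0,-0.0001,-0.0323],[0.0,0.0,0.0]],[1.0,[0.0345,0.0036,0.0],[0.0,0.0,-0.2]],[1.0,[0.0345,0.0037,0.0],[0.0,0.0,-0.2]],[1.0,[0.0345,0.0038,0.0],[0.0,0.0,-0.1]],[1.0,[0.0345,0.0039,0.0],[0.0,0.0,-0.2]]]
[[1.0,[0.0345,0.004,0.0],[0.0,0.0,-0.1]],[1.0,[0.0345,0.004,0.0],[0.0,0.0,-0.2]],[1.0,[0.0344,0.0042,0.0],[0.0,0.0,-0.1]],[1.0,[0.0344,0.0042,0.0],[0.0,0.0,-0.2]],[1.0,[0.0344,0.0043,0.0],[0.0,0.0,-0.1]],[1.0,[0.0344,0.0044,0.0],[0.0,0.0,-0.2]],[1.0,[0.0344,0.0045,0.0],[0.0,0.0,-0.1]],[1.0,[0.0344,0.0046,0.0],[0.0,0.0,-0.2]]]
[[1.0,[0.0344,0.0047,0.0],[0.0,0.0,-0.1]],[1.0,[0.0344,0.0047,0.0],[0.0,0.0,-0.2]],[1.0,[0.0344,0.0049,0.0],[0.0,0.0,-0.1]],[1.0,[0.0344,0.0049,0.0],[0.0,0.0,-0.2]],[1.0,[0.0343,0.0051,0.0],[0.0,0.0,-0.1]],[1.0,[0.0343,0.0051,0.0],[0.0,0.0,-0.2]],[1.0,[0.0343,0.0052,0.0],[0.0,0.0,-0.1]],[1.0,[0.0,0.0,0.0295],[0.0,0.0,0.0]]]
[[1.0,[0.0,0.0,0.0295],[0.0,0.0,0.0]],[1.0,[0.0,0.0,0.0295],[0.0,0.0,0.0]],[1.0,[0.0,0.0,0.0295],[0.0,0.0,0.0]],[1.0,[0.0,0.0,0.03],[0.0,0.0,0.0]]]
end [0.4834 0.3287 0.032 ]
```

arm_command(targets=[[1,[0,0,-0.0322],[0,0,0]],[1,[0,0,-0.0323],[0,0,0]],[1,[0,0,-0.0322],[0,0,0]],[1,[0,-0.0001,-0.0323],[0,0,0]],[1,[0.0345,0.0036,0],[0,0,-0.2]],[1,[0.0345,0.0037,0],[0,0,-0.2]],[1,[0.0345,0.0038,0],[0,0,-0.1]],[1,[0.0345,0.0039,0],[0,0,-0.2]]])

```text
clock: 7.17
position: [0.5293, -0.1884, 0.1801]
tool_rot: [-0.0, 0.632, 0.775, 0.0]
force: [0.3, 0.3, -0.7]
width: 0.312
```

arm_command(targets=[[1,[0.0345,0.004,0],[0,0,-0.1]],[1,[0.0345,0.004,0],[0,0,-0.2]],[1,[0.0344,0.0042,0],[0,0,-0.1]],[1,[0.0344,0.0042,0],[0,0,-0.2]],[1,[0.0344,0.0043,0],[0,0,-0.1]],[1,[0.0344,0.0044,0],[0,0,-0.2]],[1,[0.0344,0.0045,0],[0,0,-0.1]],[1,[0.0344,0.0046,0],[0,0,-0.2]]])

```text
clock: 7.83
position: [0.5042, 0.0884, 0.18]
tool_rot: [-0.0, 0.623, 0.782, -0.0]
force: [0.3, -0.2, -0.5]
width: 0.315
```

arm_command(targets=[[1,[0.0344,0.0047,0],[0,0,-0.1]],[1,[0.0344,0.0047,0],[0,0,-0.2]],[1,[0.0344,0.0049,0],[0,0,-0.1]],[1,[0.0344,0.0049,0],[0,0,-0.2]],[1,[0.0343,0.0051,0],[0,0,-0.1]],[1,[0.0343,0.0051,0],[0,0,-0.2]],[1,[0.0343,0.0052,0],[0,0,-0.1]],[1,[0,0,0],[0,0,0]]])

```text
clock: 8.5
position: [0.4815, 0.3345, 0.1792]
tool_rot: [-0.002, 0.614, 0.789, 0.001]
force: [-0.2, -0.6, -0.8]
width: 0.312
```

arm_command(targets=[[1,[0,0,0],[0,0,0]],[1,[0,0,0.0295],[0,0,0]],[1,[0,0,0.0295],[0,0,0]],[1,[0,0,0.0295],[0,0,0]],[1,[0,0,0],[0,0,0]]])

```text
clock: 8.92
position: [0.4785, 0.3248, 0.084]
tool_rot: [-0.003, 0.617, 0.787, -0.007]
force: [-1.9, -1.6, -2.6]
width: 0.315
```

```bash
python3 - <<'E'
from h import *
print(telemetry.get_obs()["position"],telemetry.get_obs()["width"])
d=vision.get_image("side"); cv2.imwrite("pics/s6.png",cv2.resize(d["img"][120:270,150:390],None,fx=3,fy=3)[:,:,::-1])
d=vision.get_image("wrist"); cv2.imwrite("pics/w6.png",d["img"][:,:,::-1])
E
```

```text
[0.47850424 0.32484076 0.08400526] 0.3151595446150472
```

View pics/s6.png

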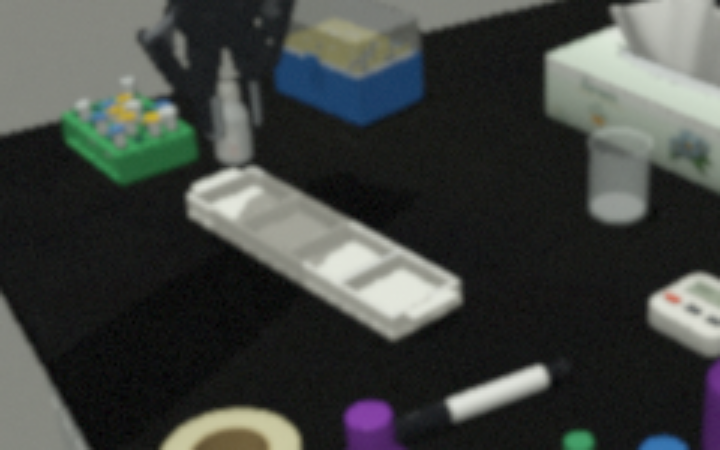

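View pics/w6.png

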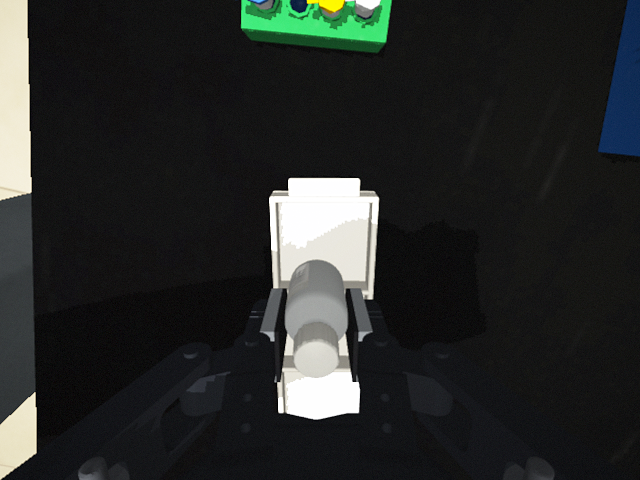

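```bash
python3 -c "
from plan import *
o,p,M=cur();print(p,np.arctan2(M[1,1],M[0,1]),o['dq'].round(3),o['force'],o['joints'].round(3)); print(M.round(3))"
```

```text
[0.48203834 0.3269748  0.09044873] 0.24099702200018003 [ 0.005 -0.029  0.079 -0.004  0.004  0.001] [0.6627242  0.79368811 0.19198456] [ 0.481  0.216  0.004  1.363 -0.     1.811]
[[-0.239  0.971 -0.004]
 [ 0.971  0.239 -0.002]
 [-0.001 -0.004 -1.   ]]
```

arm_command(targets=[[1,[0,0,0.015],[0,0,0]],[1,[0,0,0.015],[0,0,0]],[1,[0,0,0.01],[0,0,0]],[1,[0,0,0.008],[0,0,0]],[1,[0,0,0.006],[0,0,0]],[1,[0,0,0.0035],[0,0,0]],[1,[0,0,0],[0,0,0]],[1,[0,0,0],[0,0,0]]])

```text
clock: 9.68
position: [0.4834, 0.3289, 0.0347]
tool_rot: [0.0, 0.616, 0.787, 0.0]
force: [-0.2, 0.2, -0.1]
width: 0.317
```

```bash
python3 - <<'E'
from h import *
d=vision.get_image("side"); cv2.imwrite("pics/s7.png",cv2.resize(d["img"][120:270,150:390],None,fx=3,fy=3)[:,:,::-1])
d=vision.get_image("wrist"); cv2.imwrite("pics/w7.png",d["img"][:,:,::-1])
print(telemetry.get_obs()["position"],telemetry.get_obs()["force"])
E
```

```text
[0.48369109 0.32913843 0.03510318] [-0.16589165 -0.56999624 -0.24571098]
```

View pics/s7.png

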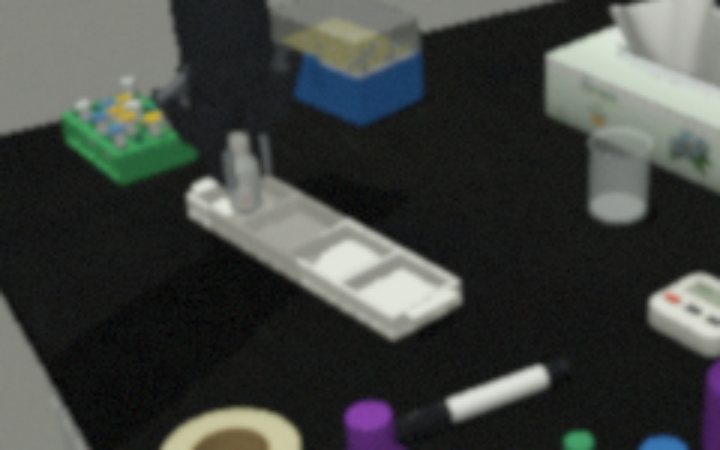

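View pics/w7.png

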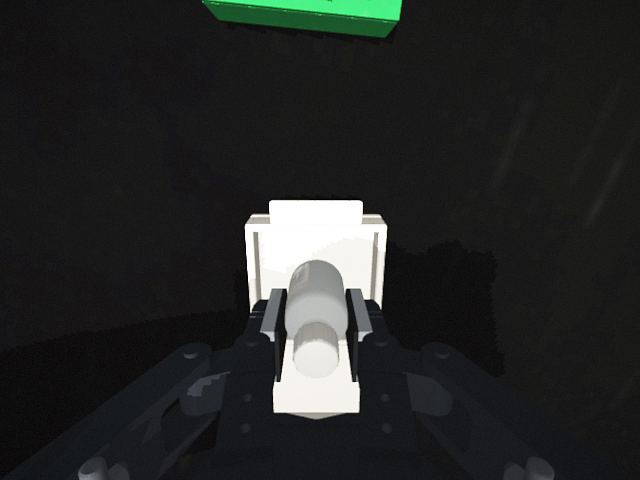

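arm_command(targets=[[1,[0,0,0.001],[0,0,0]],[1,[0,0,0.001],[0,0,0]],[1,[0,0,0.0005],[0,0,0]],[1,[0,0,0],[0,0,0]],[1,[0,0,0],[0,0,0]]])

```text
clock: 10.2
position: [0.4832, 0.3288, 0.0318]
tool_rot: [-0.0, 0.616, 0.787, -0.0]
force: [-0.3, 0.6, 0.2]
width: 0.317
```

arm_command(targets=[[0.6,[0,0,0],[0,0,0]],[0.5,[0,0,0],[0,0,0]],[0.4,[0,0,0],[0,0,0]],[0.3,[0,0,0],[0,0,0]],[0.2,[0,0,0],[0,0,0]],[0,[0,0,0],[0,0,0]],[0,[0,0,0],[0,0,0]]])

```text
clock: 10.78
position: [0.4832, 0.3288, 0.0318]
tool_rot: [0.0, 0.616, 0.787, 0.0]
force: [0.7, -0.1, -0.1]
width: 0.998
```

```bash
python3 - <<'E'
from h import *
import pickle
p,M=pickle.load(open("cmd.pkl","rb")); p[2]=.0315; pickle.dump((p,M),open("cmd.pkl","wb"))
d=vision.get_image("side"); cv2.imwrite("pics/s8.png",cv2.resize(d["img"][120:270,150:390],None,fx=3,fy=3)[:,:,::-1])
print(telemetry.get_obs()["width"])
E
python3 c.py 0 "0.4834,0.3287,0.18,0.243;0.532,-0.267,0.18,0.192;0.532,-0.267,0.055,0.192;0.532,-0.267,0.035,0.192"
```

```text
0.9982668224388468
cmd [0.4834 0.3287 0.0315] meas [0.4832 0.3289 0.0318] yaw meas 0.2426 t 10.8333
[[0.0,[0.0,0.0,-0.0371],[0.0,0.0,0.0]],[0.0,[0.0,0.0,-0.0371],[0.0,0.0,0.0]],[0.0,[0.0,0.0,-0.0372],[0.0,0.0,0.0]],[0.0,[0.0,0.0,-0.0371],[0.0,0.0,0.0]],[0.0,[-0.0393,-0.0064,0.0],[0.0,0.0,0.2]],[0.0,[-0.0393,-0.0063,0.0],[0.0,0.0,0.2]],[0.0,[-0.0394,-0.0061,0.0],[0.0,0.0,0.2]],[0.0,[-0.0394,-0.006,0.0],[0.0,0.0,0.2]]]
[[0.0,[-0.0394,-0.0059,0.0],[0.0,0.0,0.2]],[0.0,[-0.0394,-0.0057,0.0],[0.0,0.0,0.2]],[0.0,[-0.0395,-0.0056,0.0],[0.0,0.0,0.2]],[0.0,[-0.0395,-0.0054,0.0],[0.0,0.0,0.2]],[0.0,[-0.0395,-0.0053,0.0],[0.0,0.0,0.2]],[0.0,[-0.0395,-0.0052,0.0],[0.0,0.0,0.2]],[0.0,[-0.0395,-0.005,0.0],[0.0,0.0,0.2]],[0.0,[-0.0395,-0.0049,0.0],[0.0,0.0,0.2]]]
[[0.0,[-0.0396,-0.0047,0.0],[0.0,0.0,0.2]],[0.0,[-0.0396,-0.0046,0.0],[0.0,0.0,0.2]],[0.0,[-0.0396,-0.0045,0.0],[0.0,0.0,0.1]],[0.0,[0.0,0.0,0.0312],[0.0,0.0,0.0]],[0.0,[0.0,0.0,0.0313],[0.0,0.0,0.0]],[0.0,[0.0,0.0,0.0312],[0.0,0.0,0.0]],[0.0,[0.0,0.0,0.0313],[0.0,0.0,0.0]],[0.0,[0.0,0.0,0.02],[0.0,0.0,0.0]]]
end [ 0.532 -0.267  0.035]
```

View pics/s8.png

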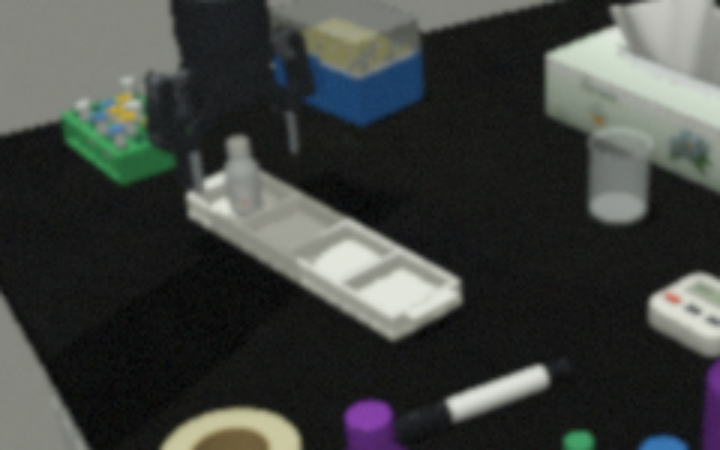

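White is standing in the leftmost bay. Yellow is next.

arm_command(targets=[[0,[0,0,-0.0371],[0,0,0]],[0,[0,0,-0.0371],[0,0,0]],[0,[0,0,-0.0372],[0,0,0]],[0,[0,0,-0.0371],[0,0,0]],[0,[-0.0393,-0.0064,0],[0,0,0.2]],[0,[-0.0393,-0.0063,0],[0,0,0.2]],[0,[-0.0394,-0.0061,0],[0,0,0.2]],[0,[-0.0394,-0.006,0],[0,0,0.2]]])

```text
clock: 11.5
position: [0.4962, 0.1688, 0.181]
tool_rot: [0.001, 0.621, 0.783, 0.001]
force: [1.7, -0.3, 0.6]
width: 1.0
```

arm_command(targets=[[0,[-0.0394,-0.0059,0],[0,0,0.2]],[0,[-0.0394,-0.0057,0],[0,0,0.2]],[0,[-0.0395,-0.0056,0],[0,0,0.2]],[0,[-0.0395,-0.0054,0],[0,0,0.2]],[0,[-0.0395,-0.0053,0],[0,0,0.2]],[0,[-0.0395,-0.0052,0],[0,0,0.2]],[0,[-0.0395,-0.005,0],[0,0,0.2]],[0,[-0.0395,-0.0049,0],[0,0,0.2]]])

```text
clock: 12.17
position: [0.5217, -0.1496, 0.1805]
tool_rot: [0.0, 0.633, 0.774, 0.0]
force: [1.7, 1.0, -0.2]
width: 0.997
```

arm_command(targets=[[0,[-0.0396,-0.0047,0],[0,0,0.2]],[0,[-0.0396,-0.0046,0],[0,0,0.2]],[0,[-0.0396,-0.0045,0],[0,0,0.1]],[0,[0,0,0],[0,0,0]],[0,[0,0,0],[0,0,0]],[0,[0,0,0],[0,0,0]],[0,[0,0,0],[0,0,0]]])

```text
clock: 12.75
position: [0.5316, -0.2657, 0.1805]
tool_rot: [-0.0, 0.636, 0.772, 0.0]
force: [-0.2, 1.6, -0.5]
width: 1.003
```

```bash
python3 - <<'E'
from plan import *
o,p,M=cur(); print(p.round(4),o["clock"],o["force"].round(1))
d=vision.get_image("wrist"); cv2.imwrite("pics/w9.png",d["img"][:,:,::-1])
# predicted pixel of bottle axis at cmd pose
for n in ["bottle_yellow","bottle_blue"]:
  for r in vision.pinpoint("wrist",n)[:2]: print(n,round(r["score"],2),cam2w(d,r["position"]).round(4))
E
```

```text
[ 0.5316 -0.2657  0.1805] 12.75 [-0.2  1.6 -0.5]
bottle_yellow 0.69 [ 0.5328 -0.2685  0.0077]
bottle_blue 0.75 [ 0.6352 -0.1306 -0.0009]
bottle_blue 0.66 [ 4.105e-01 -2.247e-01 -4.000e-04]
```

View pics/w9.png

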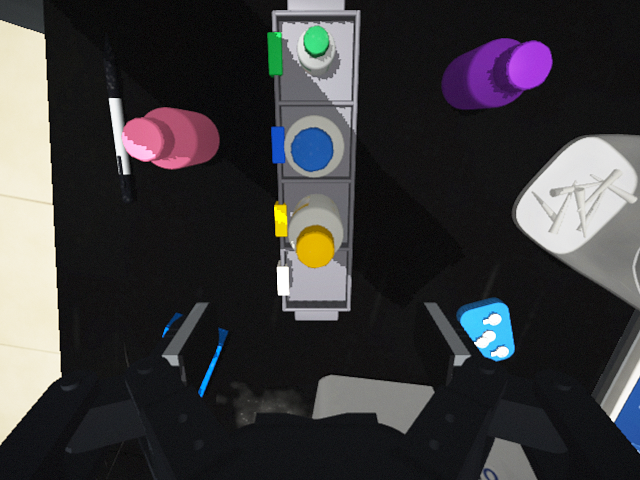

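Yellow's cap at (315,246) is centred between the jaws. Descending.

arm_command(targets=[[0,[0,0,0.03],[0,0,0]],[0,[0,0,0.03],[0,0,0]],[0,[0,0,0.03],[0,0,0]],[0,[0,0,0.025],[0,0,0]],[0,[0,0,0.015],[0,0,0]],[0,[0,0,0.01],[0,0,0]],[0,[0,0,0.005],[0,0,0]],[0,[0,0,0],[0,0,0]]])

```text
clock: 13.57
position: [0.5313, -0.2661, 0.0347]
tool_rot: [-0.001, 0.636, 0.772, -0.0]
force: [-0.4, 0.5, -0.2]
width: 0.995
```

arm_command(targets=[[0.3,[0,0,0],[0,0,0]],[0.4,[0,0,0],[0,0,0]],[0.5,[0,0,0],[0,0,0]],[0.6,[0,0,0],[0,0,0]],[0.8,[0,0,0],[0,0,0]],[1,[0,0,0],[0,0,0]],[1,[0,0,0],[0,0,0]],[1,[0,0,0],[0,0,0]]], newtons=60)

```text
clock: 14.23
position: [0.5325, -0.2676, 0.0372]
tool_rot: [0.001, 0.636, 0.772, 0.0]
force: [0.0, 0.1, 5.2]
width: 0.494
```

```bash
python3 - <<'E'
from plan import *
d=vision.get_image("wrist"); cv2.imwrite("pics/w10.png",d["img"][:,:,::-1])
d=vision.get_image("side"); cv2.imwrite("pics/s10.png",cv2.resize(d["img"][220:400,320:560],None,fx=3,fy=3)[:,:,::-1])
o,p,M=cur(); print(p.round(4),o["width"],o["clock"],o["force"].round(1))
E
python3 c.py 1 "0.532,-0.267,0.18,0.192;0.4988,0.2666,0.18,0.243" 0.035
```

```text
[ 0.5326 -0.2676  0.0372] 0.4895731152274027 14.3333 [-0.8  0.3  7.3]
cmd [ 0.532 -0.267  0.035] meas [ 0.5326 -0.2676  0.0372] yaw meas 0.1918 t 14.3333
[[1.0,[0.0,0.0,-0.029],[0.0,0.0,0.0]],[1.0,[0.0,0.0,-0.029],[0.0,0.0,0.0]],[1.0,[0.0,0.0,-0.029],[0.0,0.0,0.0]],[1.0,[0.0,0.0,-0.029],[0.0,0.0,0.0]],[1.0,[0.0,0.0,-0.029],[0.0,0.0,0.0]],[1.0,[0.0331,0.0043,0.0],[0.0,0.0,-0.2]],[1.0,[0.0331,0.0045,0.0],[0.0,0.0,-0.2]],[1.0,[0.0331,0.0046,0.0],[0.0,0.0,-0.2]]]
[[1.0,[0.0331,0.0047,0.0],[0.0,0.0,-0.2]],[1.0,[0.0331,0.0048,0.0],[0.0,0.0,-0.2]],[1.0,[0.0331,0.0049,0.0],[0.0,0.0,-0.2]],[1.0,[0.033,0.005,0.0],[0.0,0.0,-0.2]],[1.0,[0.033,0.0051,0.0],[0.0,0.0,-0.2]],[1.0,[0.033,0.0053,0.0],[0.0,0.0,-0.2]],[1.0,[0.033,0.0054,0.0],[0.0,0.0,-0.2]],[1.0,[0.033,0.0055,0.0],[0.0,0.0,-0.2]]]
[[1.0,[0.0329,0.0056,0.0],[0.0,0.0,-0.1]],[1.0,[0.0329,0.0056,0.0],[0.0,0.0,-0.2]],[1.0,[0.0329,0.0058,0.0],[0.0,0.0,-0.1]],[1.0,[0.0329,0.0058,0.0],[0.0,0.0,-0.2]],[1.0,[0.0329,0.006,0.0],[0.0,0.0,-0.1]]]
end [0.4988 0.2666 0.18  ]
```

View pics/s10.png

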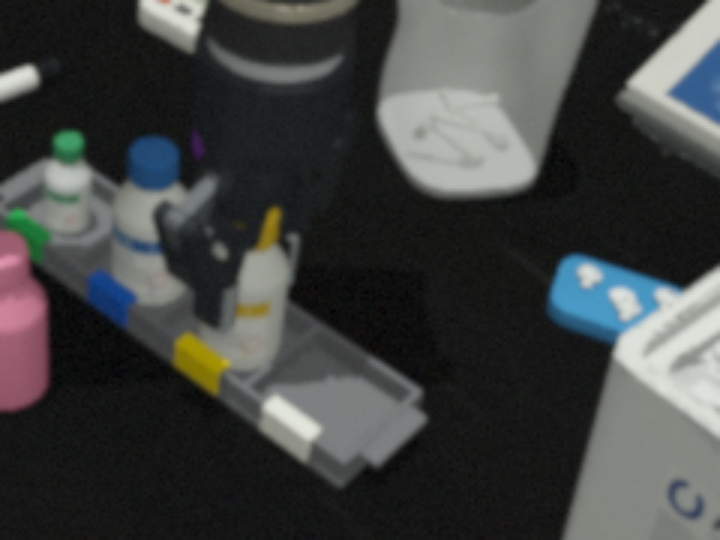

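View pics/w10.png

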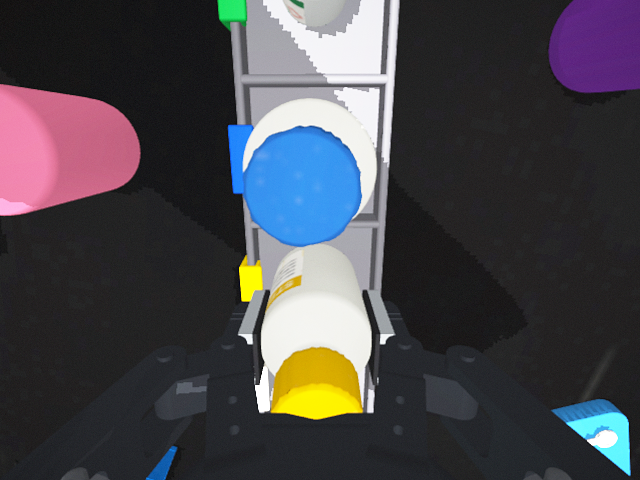

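arm_command(targets=[[1,[0,0,-0.015],[0,0,0]],[1,[0,0,-0.025],[0,0,0]],[1,[0,0,-0.035],[0,0,0]],[1,[0,0,-0.035],[0,0,0]],[1,[0,0,-0.035],[0,0,0]],[1,[0,0,0],[0,0,0]]])

```text
clock: 14.83
position: [0.535, -0.2691, 0.1893]
tool_rot: [0.007, 0.636, 0.772, 0.001]
force: [0.4, -1.4, 0.1]
width: 0.49
```

arm_command(targets=[[1,[0.0331,0.0043,0],[0,0,-0.2]],[1,[0.0331,0.0045,0],[0,0,-0.2]],[1,[0.0331,0.0046,0],[0,0,-0.2]],[1,[0.0331,0.0047,0],[0,0,-0.2]],[1,[0.0331,0.0048,0],[0,0,-0.2]],[1,[0.0331,0.0049,0],[0,0,-0.2]],[1,[0.033,0.005,0],[0,0,-0.2]],[1,[0.033,0.0051,0],[0,0,-0.2]]])

```text
clock: 15.5
position: [0.5145, 0.0015, 0.1797]
tool_rot: [-0.0, 0.625, 0.78, -0.0]
force: [1.0, -0.3, -1.3]
width: 0.493
```

arm_command(targets=[[1,[0.033,0.0053,0],[0,0,-0.2]],[1,[0.033,0.0054,0],[0,0,-0.2]],[1,[0.033,0.0055,0],[0,0,-0.2]],[1,[0.0329,0.0056,0],[0,0,-0.1]],[1,[0.0329,0.0056,0],[0,0,-0.2]],[1,[0.0329,0.0058,0],[0,0,-0.1]],[1,[0.0329,0.0058,0],[0,0,-0.2]],[1,[0.0329,0.006,0],[0,0,-0.1]]])

```text
clock: 16.17
position: [0.498, 0.2684, 0.1796]
tool_rot: [-0.0, 0.616, 0.788, -0.0]
force: [0.7, -0.3, -1.2]
width: 0.493
```

arm_command(targets=[[1,[0,0,0],[0,0,0]],[1,[0,0,0],[0,0,0]],[1,[0,0,0],[0,0,0]],[1,[0,0,0.03],[0,0,0]],[1,[0,0,0.03],[0,0,0]],[1,[0,0,0.02],[0,0,0]],[1,[0,0,0],[0,0,0]],[1,[0,0,0],[0,0,0]]])

```text
clock: 16.83
position: [0.4976, 0.2649, 0.0988]
tool_rot: [-0.001, 0.617, 0.787, -0.002]
force: [0.8, -0.4, -0.7]
width: 0.49
```

```bash
python3 - <<'E'
from plan import *
d=vision.get_image("wrist"); cv2.imwrite("pics/w11.png",d["img"][:,:,::-1])
d=vision.get_image("side"); cv2.imwrite("pics/s11.png",cv2.resize(d["img"][120:270,150:390],None,fx=3,fy=3)[:,:,::-1])
o,p,M=cur(); print(p.round(4),o["width"],o["clock"],o["force"].round(1))
E
```

```text
[0.4999 0.2663 0.1021] 0.48832028131853317 16.9333 [ 0.   0.7 -0.1]
```

View pics/s11.png

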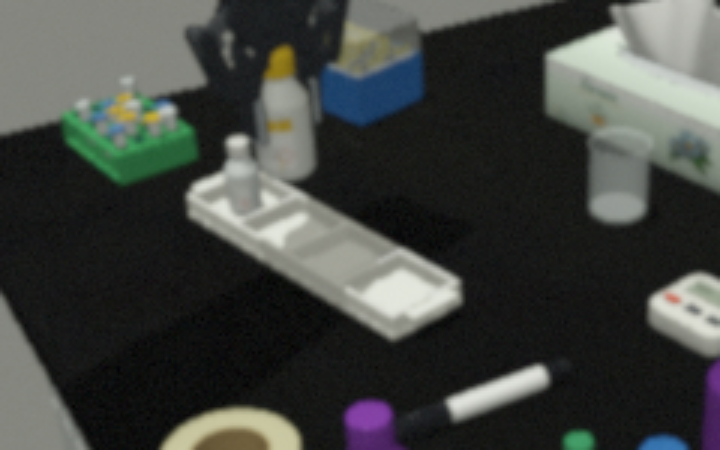

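View pics/w11.png

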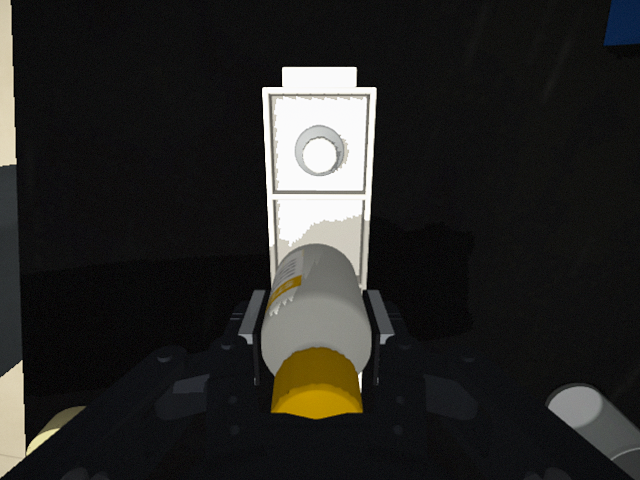

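arm_command(targets=[[1,[0,0,0.02],[0,0,0]],[1,[0,0,0.015],[0,0,0]],[1,[0,0,0.01],[0,0,0]],[1,[0,0,0.008],[0,0,0]],[1,[0,0,0.006],[0,0,0]],[1,[0,0,0.002],[0,0,0]],[1,[0,0,0.001],[0,0,0]],[1,[0,0,0],[0,0,0]]])

```text
clock: 17.6
position: [0.499, 0.2669, 0.0388]
tool_rot: [0.0, 0.616, 0.787, 0.0]
force: [-0.2, 1.1, -1.0]
width: 0.491
```

arm_command(targets=[[1,[0,0,0.0005],[0,0,0]],[1,[0,0,0],[0,0,0]],[1,[0,0,0],[0,0,0]]])

```text
clock: 17.85
position: [0.499, 0.2669, 0.0383]
tool_rot: [0.0, 0.616, 0.787, 0.0]
force: [-0.8, -0.8, -0.5]
width: 0.495
```

arm_command(targets=[[1,[0,0,0.0005],[0,0,0]],[1,[0,0,0.0005],[0,0,0]],[1,[0,0,0],[0,0,0]],[1,[0,0,0],[0,0,0]]])

```text
clock: 18.18
position: [0.4989, 0.2669, 0.0373]
tool_rot: [0.0, 0.616, 0.787, 0.0]
force: [-0.8, -0.5, 1.0]
width: 0.491
```

```bash
python3 - <<'E'
from plan import *
o,p,M=cur(); print(p.round(4),o["clock"],o["force"].round(1))
d=vision.get_image("side"); cv2.imwrite("pics/s12.png",cv2.resize(d["img"][120:270,150:390],None,fx=3,fy=3)[:,:,::-1])
E
```

```text
[0.4989 0.2669 0.0373] 18.1833 [-0.8 -0.5  1. ]
```

View pics/s12.png

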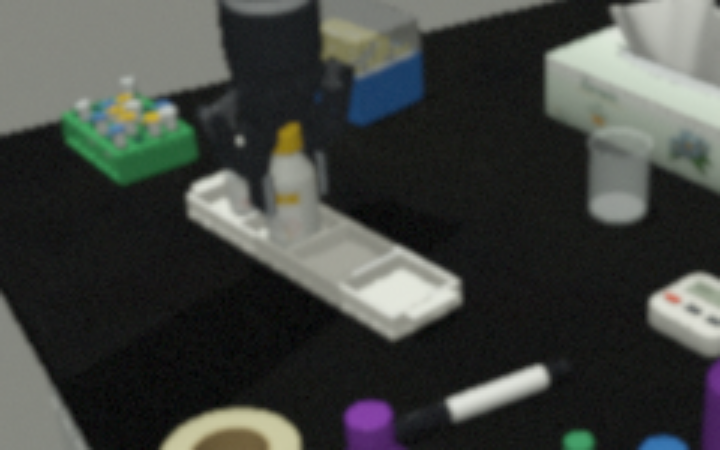

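arm_command(targets=[[0.45,[0,0,0],[0,0,0]],[0.4,[0,0,0],[0,0,0]],[0.3,[0,0,0],[0,0,0]],[0.2,[0,0,0],[0,0,0]],[0,[0,0,0],[0,0,0]],[0,[0,0,0],[0,0,0]],[0,[0,0,0],[0,0,0]]])

```text
clock: 18.82
position: [0.4986, 0.2668, 0.0368]
tool_rot: [0.0, 0.616, 0.787, -0.0]
force: [-0.3, 0.2, -0.2]
width: 0.999
```

```bash
python3 - <<'E'
from h import *
import pickle
p,M=pickle.load(open("cmd.pkl","rb")); p[2]=.0365; pickle.dump((p,M),open("cmd.pkl","wb"))
d=vision.get_image("side"); cv2.imwrite("pics/s13.png",cv2.resize(d["img"][120:270,150:390],None,fx=3,fy=3)[:,:,::-1])
E
python3 c.py 0 "0.4988,0.2666,0.18,0.243;0.518,-0.203,0.18,0.192"
```

```text
cmd [0.4988 0.2666 0.0365] meas [0.4986 0.2667 0.0368] yaw meas 0.2426 t 18.8667
[[0.0,[0.0,0.0,-0.0359],[0.0,0.0,0.0]],[0.0,[0.0,0.0,-0.0359],[0.0,0.0,0.0]],[0.0,[0.0,0.0,-0.0358],[0.0,0.0,0.0]],[0.0,[0.0,0.0,-0.0359],[0.0,0.0,0.0]],[0.0,[-0.0384,-0.0079,0.0],[0.0,0.0,0.2]],[0.0,[-0.0384,-0.0077,0.0],[0.0,0.0,0.2]],[0.0,[-0.0384,-0.0076,0.0],[0.0,0.0,0.3]],[0.0,[-0.0385,-0.0074,0.0],[0.0,0.0,0.2]]]
[[0.0,[-0.0385,-0.0073,0.0],[0.0,0.0,0.3]],[0.0,[-0.0385,-0.007,0.0],[0.0,0.0,0.2]],[0.0,[-0.0385,-0.0069,0.0],[0.0,0.0,0.3]],[0.0,[-0.0386,-0.0067,0.0],[0.0,0.0,0.2]],[0.0,[-0.0386,-0.0066,0.0],[0.0,0.0,0.3]],[0.0,[-0.0386,-0.0064,0.0],[0.0,0.0,0.2]],[0.0,[-0.0387,-0.0062,0.0],[0.0,0.0,0.3]],[0.0,[-0.0387,-0.0061,0.0],[0.0,0.0,0.2]]]
end [ 0.518 -0.203  0.18 ]
```

View pics/s13.png

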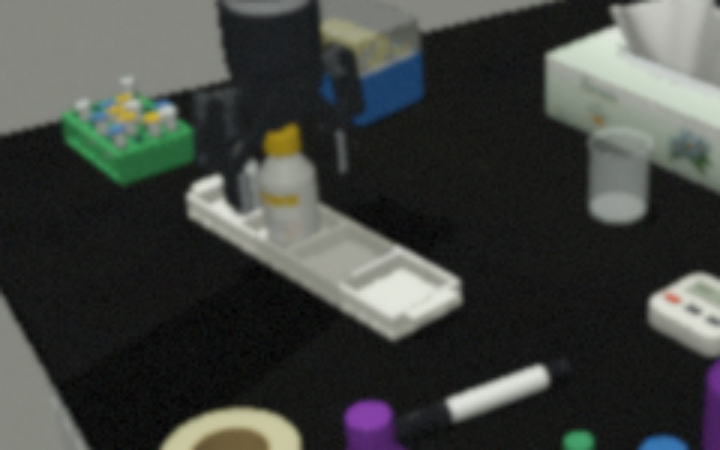

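Yellow is standing in its bay. Blue is next.

arm_command(targets=[[0,[0,0,-0.0359],[0,0,0]],[0,[0,0,-0.0359],[0,0,0]],[0,[0,0,-0.0358],[0,0,0]],[0,[0,0,-0.0359],[0,0,0]],[0,[-0.0384,-0.0079,0],[0,0,0.2]],[0,[-0.0384,-0.0077,0],[0,0,0.2]],[0,[-0.0384,-0.0076,0],[0,0,0.3]],[0,[-0.0385,-0.0074,0],[0,0,0.2]]])

```text
clock: 19.53
position: [0.5051, 0.109, 0.181]
tool_rot: [0.001, 0.622, 0.783, 0.0]
force: [0.4, -1.0, -0.1]
width: 0.997
```

arm_command(targets=[[0,[-0.0385,-0.0073,0],[0,0,0.3]],[0,[-0.0385,-0.007,0],[0,0,0.2]],[0,[-0.0385,-0.0069,0],[0,0,0.3]],[0,[-0.0386,-0.0067,0],[0,0,0.2]],[0,[-0.0386,-0.0066,0],[0,0,0.3]],[0,[-0.0386,-0.0064,0],[0,0,0.2]],[0,[-0.0387,-0.0062,0],[0,0,0.3]],[0,[-0.0387,-0.0061,0],[0,0,0.2]]])

```text
clock: 20.2
position: [0.5174, -0.2048, 0.1805]
tool_rot: [0.0, 0.636, 0.771, 0.0]
force: [1.3, 0.1, 0.2]
width: 1.005
```

arm_command(targets=[[0,[0,0,0],[0,0,0]],[0,[0,0,0],[0,0,0]],[0,[0,0,0],[0,0,0]],[0,[0,0,0],[0,0,0]]])

```text
clock: 20.53
position: [0.5176, -0.2018, 0.1804]
tool_rot: [-0.0, 0.636, 0.772, 0.0]
force: [0.0, -0.0, -0.6]
width: 0.998
```

```bash
python3 - <<'E'
from plan import *
o,p,M=cur(); print(p.round(4),o["clock"],o["force"].round(1))
d=vision.get_image("wrist"); cv2.imwrite("pics/w14.png",d["img"][:,:,::-1])
for n in ["bottle_blue","bottle_green"]:
  for r in vision.pinpoint("wrist",n)[:3]: print(n,round(r["score"],2),cam2w(d,r["position"]).round(4))
E
```

```text
[ 0.5176 -0.2018  0.1804] 20.5333 [ 0.  -0.  -0.6]
bottle_blue 0.97 [ 0.4054 -0.0848  0.0033]
bottle_blue 0.96 [ 0.6336 -0.1315  0.    ]
bottle_blue 0.89 [ 4.127e-01 -2.230e-01 -1.000e-04]
bottle_green 0.74 [ 0.5028 -0.1378  0.0077]
```

View pics/w14.png

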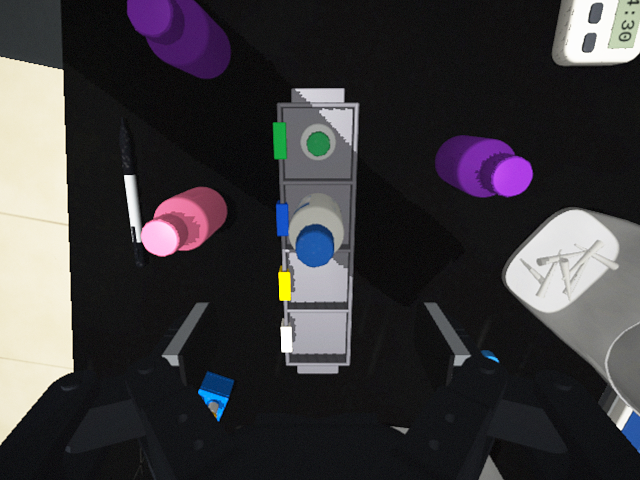

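arm_command(targets=[[0,[0,0,0.03],[0,0,0]],[0,[0,0,0.03],[0,0,0]],[0,[0,0,0.03],[0,0,0]],[0,[0,0,0.025],[0,0,0]],[0,[0,0,0.015],[0,0,0]],[0,[0,0,0.01],[0,0,0]],[0,[0,0,0.004],[0,0,0]],[0,[0,0,0],[0,0,0]]])

```text
clock: 21.35
position: [0.5173, -0.2021, 0.0357]
tool_rot: [-0.001, 0.636, 0.772, -0.0]
force: [-0.6, -0.2, 0.2]
width: 1.002
```

arm_command(targets=[[0.3,[0,0,0],[0,0,0]],[0.4,[0,0,0],[0,0,0]],[0.5,[0,0,0],[0,0,0]],[0.6,[0,0,0],[0,0,0]],[0.8,[0,0,0],[0,0,0]],[1,[0,0,0],[0,0,0]],[1,[0,0,0],[0,0,0]],[1,[0,0,0],[0,0,0]]], newtons=60)

```text
clock: 22.02
position: [0.519, -0.2037, 0.0382]
tool_rot: [0.002, 0.636, 0.772, 0.0]
force: [-0.3, 0.1, 6.2]
width: 0.496
```

```bash
python3 - <<'E'
from plan import *
import pickle
p,M=pickle.load(open("cmd.pkl","rb")); p[2]=.18; pickle.dump((p,M),open("cmd.pkl","wb"))
d=vision.get_image("side"); cv2.imwrite("pics/s15.png",cv2.resize(d["img"][220:400,320:560],None,fx=3,fy=3)[:,:,::-1])
o,p,M=cur(); print(p.round(4),o["width"],o["clock"],o["force"].round(1))
E
python3 c.py 1 "0.5142,0.2044,0.18,0.243" 0.035
```

```text
[ 0.5189 -0.2037  0.0382] 0.4893757947154799 22.0667 [-0.1 -0.2  6.3]
cmd [ 0.518 -0.203  0.18 ] meas [ 0.5189 -0.2037  0.0382] yaw meas 0.1917 t 22.0667
[[1.0,[0.0334,0.0062,0.0],[0.0,0.0,-0.2]],[1.0,[0.0334,0.0063,0.0],[0.0,0.0,-0.2]],[1.0,[0.0333,0.0064,0.0],[0.0,0.0,-0.3]],[1.0,[0.0333,0.0066,0.0],[0.0,0.0,-0.2]],[1.0,[0.0333,0.0067,0.0],[0.0,0.0,-0.3]],[1.0,[0.0332,0.0069,0.0],[0.0,0.0,-0.2]],[1.0,[0.0332,0.007,0.0],[0.0,0.0,-0.3]],[1.0,[0.0332,0.0072,0.0],[0.0,0.0,-0.2]]]
[[1.0,[0.0332,0.0073,0.0],[0.0,0.0,-0.3]],[1.0,[0.0331,0.0074,0.0],[0.0,0.0,-0.2]],[1.0,[0.0331,0.0075,0.0],[0.0,0.0,-0.3]],[1.0,[0.0331,0.0078,0.0],[0.0,0.0,-0.2]]]
end [0.5142 0.2044 0.18  ]
```

View pics/s15.png

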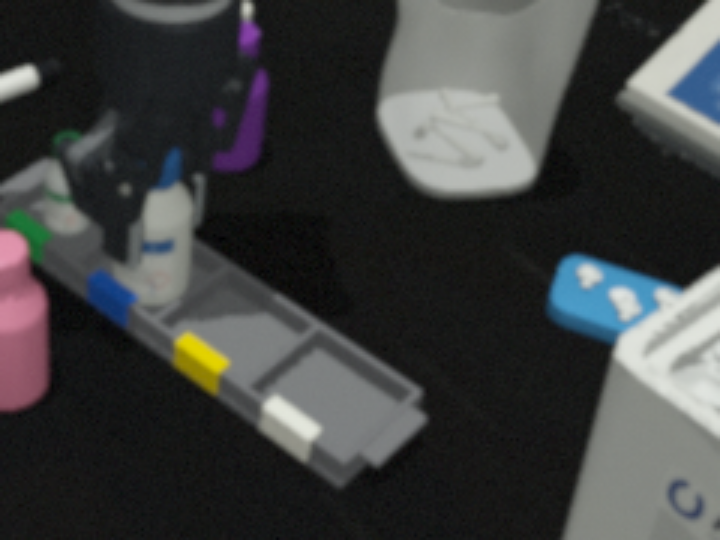

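arm_command(targets=[[1,[0,0,-0.015],[0,0,0]],[1,[0,0,-0.025],[0,0,0]],[1,[0,0,-0.035],[0,0,0]],[1,[0,0,-0.035],[0,0,0]],[1,[0,0,-0.034],[0,0,0]],[1,[0,0,0],[0,0,0]]])

```text
clock: 22.57
position: [0.521, -0.2047, 0.1886]
tool_rot: [0.006, 0.636, 0.772, 0.001]
force: [0.8, -1.0, 0.2]
width: 0.491
```

arm_command(targets=[[1,[0.0334,0.0062,0],[0,0,-0.2]],[1,[0.0334,0.0063,0],[0,0,-0.2]],[1,[0.0333,0.0064,0],[0,0,-0.3]],[1,[0.0333,0.0066,0],[0,0,-0.2]],[1,[0.0333,0.0067,0],[0,0,-0.3]],[1,[0.0332,0.0069,0],[0,0,-0.2]],[1,[0.0332,0.007,0],[0,0,-0.3]],[1,[0.0332,0.0072,0],[0,0,-0.2]]])

```text
clock: 23.23
position: [0.5146, 0.0703, 0.1795]
tool_rot: [-0.0, 0.623, 0.782, -0.0]
force: [0.7, -0.6, -0.6]
width: 0.494
```

arm_command(targets=[[1,[0.0332,0.0073,0],[0,0,-0.3]],[1,[0.0331,0.0074,0],[0,0,-0.2]],[1,[0.0331,0.0075,0],[0,0,-0.3]],[1,[0.0331,0.0078,0],[0,0,-0.2]],[1,[0,0,0],[0,0,0]],[1,[0,0,0],[0,0,0]],[1,[0,0,0],[0,0,0]],[1,[0,0,0],[0,0,0]]])

```text
clock: 23.9
position: [0.5139, 0.2035, 0.1798]
tool_rot: [-0.0, 0.617, 0.787, -0.001]
force: [1.0, 0.1, -1.9]
width: 0.491
```

arm_command(targets=[[1,[0,0,0.03],[0,0,0]],[1,[0,0,0.03],[0,0,0]],[1,[0,0,0.02],[0,0,0]],[1,[0,0,0],[0,0,0]],[1,[0,0,0],[0,0,0]],[1,[0,0,0],[0,0,0]]])

```text
clock: 24.4
position: [0.515, 0.2039, 0.1018]
tool_rot: [0.001, 0.617, 0.787, 0.001]
force: [0.7, 0.3, -0.1]
width: 0.49
```

```bash
python3 - <<'E'
from plan import *
d=vision.get_image("wrist"); cv2.imwrite("pics/w16.png",d["img"][:,:,::-1])
d=vision.get_image("side"); cv2.imwrite("pics/s16.png",cv2.resize(d["img"][120:270,150:390],None,fx=3,fy=3)[:,:,::-1])
o,p,M=cur(); print(p.round(4),o["width"],o["clock"],o["force"].round(1))
E
```

```text
[0.5158 0.2045 0.1029] 0.48862605984247165 24.5 [-0.  -0.1 -1.3]
```

View pics/s16.png

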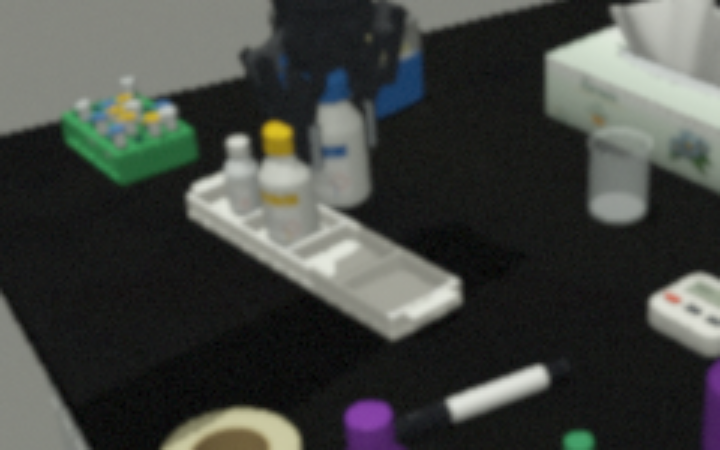

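View pics/w16.png

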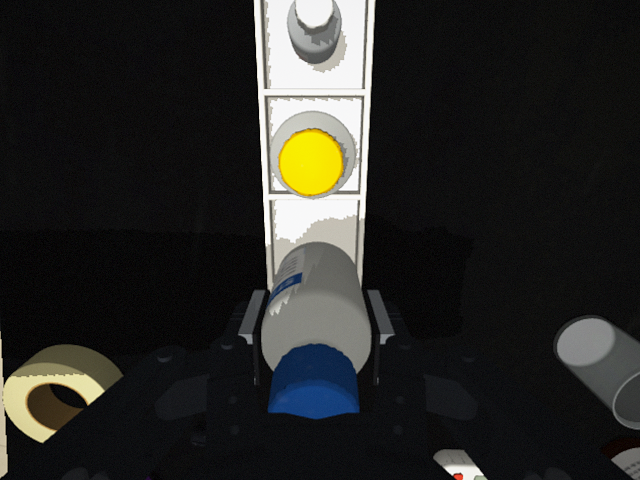

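arm_command(targets=[[1,[0,0,0.02],[0,0,0]],[1,[0,0,0.015],[0,0,0]],[1,[0,0,0.01],[0,0,0]],[1,[0,0,0.008],[0,0,0]],[1,[0,0,0.006],[0,0,0]],[1,[0,0,0.002],[0,0,0]],[1,[0,0,0.001],[0,0,0]],[1,[0,0,0],[0,0,0]]])

```text
clock: 25.17
position: [0.5144, 0.2047, 0.0387]
tool_rot: [0.0, 0.616, 0.787, 0.0]
force: [0.7, -0.1, -0.4]
width: 0.494
```

arm_command(targets=[[1,[0,0,0.0005],[0,0,0]],[1,[0,0,0.0005],[0,0,0]],[1,[0,0,0],[0,0,0]],[1,[0,0,0],[0,0,0]]])

```text
clock: 25.5
position: [0.5147, 0.2047, 0.0382]
tool_rot: [0.001, 0.616, 0.787, 0.001]
force: [-0.1, -0.6, 1.4]
width: 0.497
```

arm_command(targets=[[0.45,[0,0,0],[0,0,0]],[0.4,[0,0,0],[0,0,0]],[0.3,[0,0,0],[0,0,0]],[0.2,[0,0,0],[0,0,0]],[0,[0,0,0],[0,0,0]],[0,[0,0,0],[0,0,0]],[0,[0,0,0],[0,0,0]]])

```text
clock: 26.08
position: [0.514, 0.2046, 0.0373]
tool_rot: [-0.0, 0.616, 0.787, -0.0]
force: [0.4, -0.6, -0.9]
width: 1.006
```

```bash
python3 - <<'E'
from h import *
import pickle
p,M=pickle.load(open("cmd.pkl","rb")); p[2]=.037; pickle.dump((p,M),open("cmd.pkl","wb"))
d=vision.get_image("side"); cv2.imwrite("pics/s17.png",cv2.resize(d["img"][120:270,150:390],None,fx=3,fy=3)[:,:,::-1])
E
python3 c.py 0 "0.5142,0.2044,0.18,0.243;0.5055,-0.138,0.18,0.192"
```

```text
cmd [0.5142 0.2044 0.037 ] meas [0.514  0.2046 0.0372] yaw meas 0.2425 t 26.1333
[[0.0,[0.0,0.0,-0.0357],[0.0,0.0,0.0]],[0.0,[0.0,0.0,-0.0358],[0.0,0.0,0.0]],[0.0,[0.0,0.0,-0.0357],[0.0,0.0,0.0]],[0.0,[0.0,0.0,-0.0358],[0.0,0.0,0.0]],[0.0,[-0.0367,-0.0101,0.0],[0.0,0.0,0.3]],[0.0,[-0.0367,-0.0099,0.0],[0.0,0.0,0.3]],[0.0,[-0.0368,-0.0097,0.0],[0.0,0.0,0.3]],[0.0,[-0.0369,-0.0095,0.0],[0.0,0.0,0.3]]]
[[0.0,[-0.0369,-0.0093,0.0],[0.0,0.0,0.3]],[0.0,[-0.0369,-0.0091,0.0],[0.0,0.0,0.4]],[0.0,[-0.037,-0.0089,0.0],[0.0,0.0,0.3]],[0.0,[-0.0371,-0.0087,0.0],[0.0,0.0,0.4]],[0.0,[-0.0371,-0.0084,0.0],[0.0,0.0,0.3]]]
end [ 0.5055 -0.138   0.18  ]
```

View pics/s17.png

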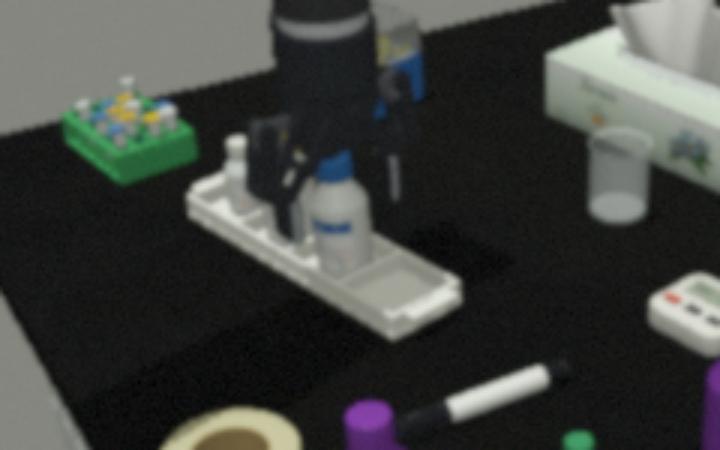

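Blue is standing. Green is last.

arm_command(targets=[[0,[0,0,-0.0357],[0,0,0]],[0,[0,0,-0.0358],[0,0,0]],[0,[0,0,-0.0357],[0,0,0]],[0,[0,0,-0.0358],[0,0,0]],[0,[-0.0367,-0.0101,0],[0,0,0.3]],[0,[-0.0367,-0.0099,0],[0,0,0.3]],[0,[-0.0368,-0.0097,0],[0,0,0.3]],[0,[-0.0369,-0.0095,0],[0,0,0.3]]])

```text
clock: 26.8
position: [0.5101, 0.0512, 0.1809]
tool_rot: [0.001, 0.624, 0.781, 0.0]
force: [1.2, -0.8, -0.4]
width: 1.0
```

arm_command(targets=[[0,[-0.0369,-0.0093,0],[0,0,0.3]],[0,[-0.0369,-0.0091,0],[0,0,0.4]],[0,[-0.037,-0.0089,0],[0,0,0.3]],[0,[-0.0371,-0.0087,0],[0,0,0.4]],[0,[-0.0371,-0.0084,0],[0,0,0.3]],[0,[0,0,0],[0,0,0]],[0,[0,0,0],[0,0,0]],[0,[0,0,0],[0,0,0]]])

```text
clock: 27.47
position: [0.505, -0.1376, 0.1802]
tool_rot: [-0.0, 0.636, 0.771, 0.0]
force: [0.8, 0.9, 0.6]
width: 0.996
```

```bash
python3 - <<'E'
from plan import *
o,p,M=cur(); print(p.round(4),o["clock"],o["force"].round(1))
d=vision.get_image("wrist"); cv2.imwrite("pics/w18.png",d["img"][:,:,::-1])
for r in vision.pinpoint("wrist","bottle_green")[:3]: print(round(r["score"],2),cam2w(d,r["position"]).round(4))
E
```

```text
[ 0.505  -0.1376  0.1802] 27.4667 [0.8 0.9 0.6]
0.64 [ 0.5071 -0.1392  0.0052]
```

View pics/w18.png

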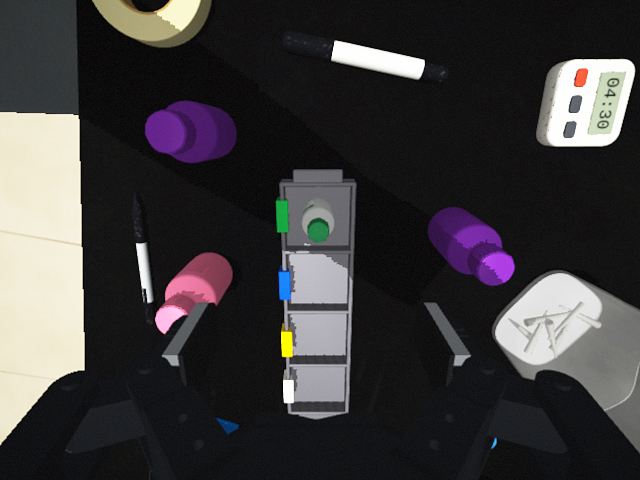

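arm_command(targets=[[0,[0,0,0.03],[0,0,0]],[0,[0,0,0.03],[0,0,0]],[0,[0,0,0.03],[0,0,0]],[0,[0,0,0.025],[0,0,0]],[0,[0,0,0.015],[0,0,0]],[0,[0,0,0.01],[0,0,0]],[0,[0,0,0.009],[0,0,0]],[0,[0,0,0],[0,0,0]]])

```text
clock: 28.23
position: [0.5043, -0.1365, 0.0298]
tool_rot: [-0.001, 0.635, 0.772, -0.0]
force: [-0.1, 0.1, -0.1]
width: 1.004
```

arm_command(targets=[[0.5,[0,0,0],[0,0,0]],[0.6,[0,0,0],[0,0,0]],[0.7,[0,0,0],[0,0,0]],[0.8,[0,0,0],[0,0,0]],[1,[0,0,0],[0,0,0]],[1,[0,0,0],[0,0,0]],[1,[0,0,0],[0,0,0]],[1,[0,0,0],[0,0,0]]], newtons=40)

```text
clock: 28.9
position: [0.5061, -0.1382, 0.0325]
tool_rot: [0.001, 0.636, 0.772, 0.0]
force: [-0.5, 0.5, 5.5]
width: 0.315
```

```bash
python3 - <<'E'
from plan import *
d=vision.get_image("side"); cv2.imwrite("pics/s19.png",cv2.resize(d["img"][220:400,260:500],None,fx=3,fy=3)[:,:,::-1])
o,p,M=cur(); print(p.round(4),o["width"],o["clock"],o["force"].round(1))
E
python3 c.py 1 "0.5296,0.1423,0.18,0.243" 0.035
```

```text
[ 0.5061 -0.1382  0.0325] 0.31568025283663115 28.95 [-0.2  0.4  5.6]
cmd [ 0.5055 -0.138   0.18  ] meas [ 0.5061 -0.1382  0.0325] yaw meas 0.1918 t 28.95
[[1.0,[0.0301,0.0086,0.0],[0.0,0.0,-0.3]],[1.0,[0.03,0.0087,0.0],[0.0,0.0,-0.3]],[1.0,[0.03,0.0089,0.0],[0.0,0.0,-0.3]],[1.0,[0.0299,0.009,0.0],[0.0,0.0,-0.3]],[1.0,[0.0299,0.0092,0.0],[0.0,0.0,-0.3]],[1.0,[0.0298,0.0094,0.0],[0.0,0.0,-0.4]],[1.0,[0.0297,0.0096,0.0],[0.0,0.0,-0.3]],[1.0,[0.0297,0.0097,0.0],[0.0,0.0,-0.4]]]
[[1.0,[0.0296,0.0099,0.0],[0.0,0.0,-0.3]]]
end [0.5296 0.1423 0.18  ]
```

View pics/s19.png

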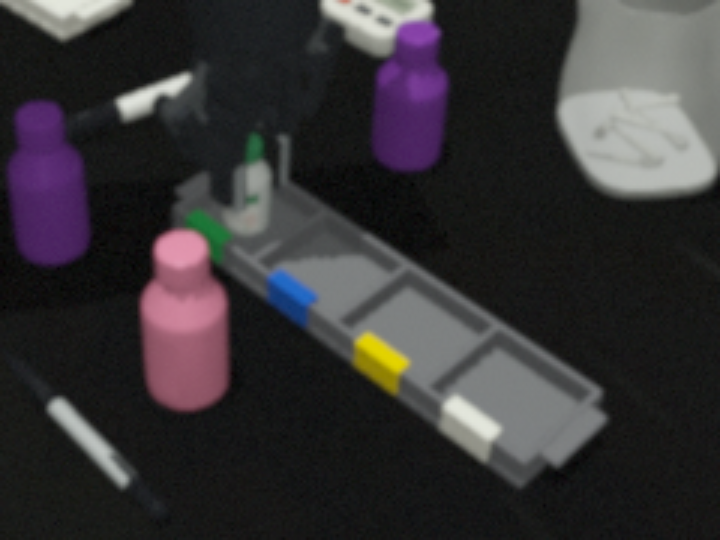

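Lifting by 0.149 back to 0.18 and carrying it over.

arm_command(targets=[[1,[0,0,-0.015],[0,0,0]],[1,[0,0,-0.025],[0,0,0]],[1,[0,0,-0.035],[0,0,0]],[1,[0,0,-0.037],[0,0,0]],[1,[0,0,-0.037],[0,0,0]],[1,[0,0,0],[0,0,0]]])

```text
clock: 29.45
position: [0.5089, -0.1394, 0.1887]
tool_rot: [0.006, 0.636, 0.772, 0.002]
force: [2.0, -0.4, 0.7]
width: 0.313
```

arm_command(targets=[[1,[0.0301,0.0086,0],[0,0,-0.3]],[1,[0.03,0.0087,0],[0,0,-0.3]],[1,[0.03,0.0089,0],[0,0,-0.3]],[1,[0.0299,0.009,0],[0,0,-0.3]],[1,[0.0299,0.0092,0],[0,0,-0.3]],[1,[0.0298,0.0094,0],[0,0,-0.4]],[1,[0.0297,0.0096,0],[0,0,-0.3]],[1,[0.0297,0.0097,0],[0,0,-0.4]]])

```text
clock: 30.12
position: [0.5261, 0.1128, 0.1792]
tool_rot: [-0.001, 0.618, 0.786, -0.001]
force: [0.6, -0.6, -0.3]
width: 0.314
```

arm_command(targets=[[1,[0.0296,0.0099,0],[0,0,-0.3]],[1,[0,0,0],[0,0,0]],[1,[0,0,0],[0,0,0]],[1,[0,0,0],[0,0,0]],[1,[0,0,0.03],[0,0,0]],[1,[0,0,0.03],[0,0,0]],[1,[0,0,0.02],[0,0,0]],[1,[0,0,0],[0,0,0]]])

```text
clock: 30.78
position: [0.5251, 0.1402, 0.0943]
tool_rot: [-0.004, 0.617, 0.787, -0.004]
force: [-0.9, -1.0, -0.7]
width: 0.316
```

```bash
python3 - <<'E'
from plan import *
d=vision.get_image("side"); 
d=vision.get_image("wrist"); cv2.imwrite("pics/w20.png",d["img"][:,:,::-1])
d=vision.get_image("side"); cv2.imwrite("pics/s20.png",cv2.resize(d["img"][120:270,150:390],None,fx=3,fy=3)[:,:,::-1])
o,p,M=cur(); print(p.round(4),o["width"],o["clock"],o["force"].round(1))
E
```

```text
[0.5298 0.1415 0.1013] 0.3150615541788362 30.9333 [0.7 0.4 0.3]
```

View pics/s20.png

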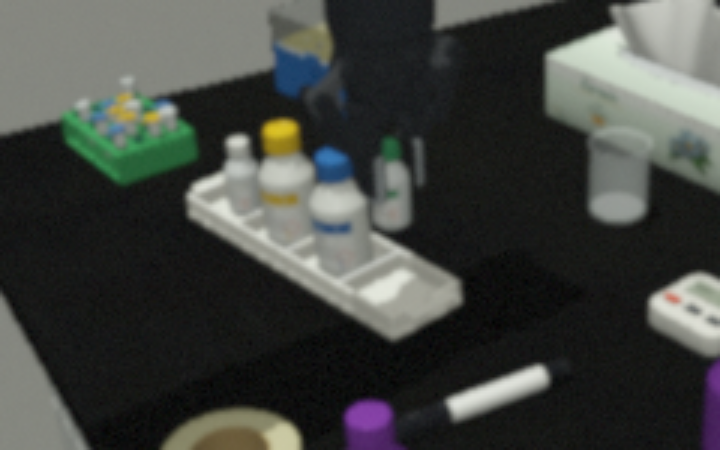

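View pics/w20.png

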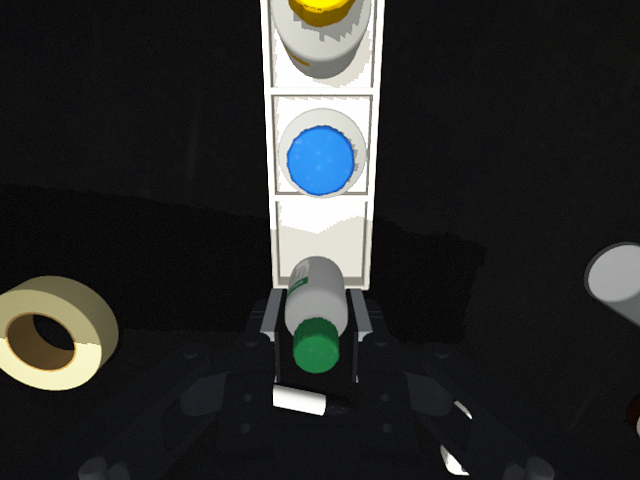

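arm_command(targets=[[1,[0,0,0.02],[0,0,0]],[1,[0,0,0.015],[0,0,0]],[1,[0,0,0.012],[0,0,0]],[1,[0,0,0.009],[0,0,0]],[1,[0,0,0.007],[0,0,0]],[1,[0,0,0.003],[0,0,0]],[1,[0,0,0.001],[0,0,0]],[1,[0,0,0],[0,0,0]]])

```text
clock: 31.6
position: [0.5296, 0.1425, 0.0336]
tool_rot: [0.0, 0.616, 0.787, 0.0]
force: [-0.2, -0.4, -0.4]
width: 0.311
```

arm_command(targets=[[1,[0,0,0.0005],[0,0,0]],[1,[0,0,0.0005],[0,0,0]],[1,[0,0,0.0005],[0,0,0]],[1,[0,0,0],[0,0,0]],[1,[0,0,0],[0,0,0]]])

```text
clock: 32.02
position: [0.5299, 0.1425, 0.0325]
tool_rot: [0.0, 0.616, 0.787, 0.0]
force: [0.4, -0.2, 1.6]
width: 0.313
```

Contact is felt, so I'll release and retreat.

arm_command(targets=[[0.6,[0,0,0],[0,0,0]],[0.5,[0,0,0],[0,0,0]],[0.4,[0,0,0],[0,0,0]],[0.3,[0,0,0],[0,0,0]],[0.2,[0,0,0],[0,0,0]],[0,[0,0,0],[0,0,0]],[0,[0,0,0],[0,0,0]]])

```text
clock: 32.6
position: [0.5293, 0.1424, 0.0317]
tool_rot: [-0.0, 0.616, 0.787, -0.0]
force: [-0.5, -0.1, 0.5]
width: 0.996
```

arm_command(targets=[[0,[0,0,-0.02],[0,0,0]],[0,[0,0,-0.035],[0,0,0]],[0,[0,0,-0.035],[0,0,0]],[0,[0,0,-0.035],[0,0,0]],[0,[0,0,-0.035],[0,0,0]],[0,[0,0,-0.02],[0,0,0]],[0,[0,0,0],[0,0,0]]])

```text
clock: 33.18
position: [0.5324, 0.1429, 0.2188]
tool_rot: [0.004, 0.616, 0.787, 0.004]
force: [0.0, 0.2, 0.0]
width: 1.004
```

arm_command(targets=[[0,[-0.035,-0.02,0],[0,0,0]],[0,[-0.035,-0.02,0],[0,0,0]],[0,[-0.035,-0.02,0],[0,0,0]],[0,[0,0,0],[0,0,0]],[0,[0,0,0],[0,0,0]],[0,[0,0,0],[0,0,0]]])

```text
clock: 33.68
position: [0.4961, 0.0262, 0.2112]
tool_rot: [-0.001, 0.617, 0.787, 0.0]
force: [0.1, 0.9, 0.2]
width: 0.997
```

```bash
python3 - <<'E'
from h import *
o=telemetry.get_obs(); print(o["position"],o["clock"])
th=.243; Rt=np.array([[np.cos(th),-np.sin(th)],[np.sin(th),np.cos(th)]])
for c in ["scene","side"]:
    d=vision.get_image(c)
    im=d["img"][180:260,140:300] if c=="scene" else d["img"][140:250,190:320]
    cv2.imwrite(f"pics/f_{c}.png",cv2.resize(im,None,fx=4,fy=4,interpolation=cv2.INTER_CUBIC)[:,:,::-1])
    for n in ["bottle_white","bottle_yellow","bottle_blue","bottle_green"]:
        for r in vision.pinpoint(c,n)[:4]:
            w=cam2w(d,r["position"])
            if w[1]>0.05: print(c,n,round(r["score"],2),(Rt.T@(w[:2]-[.5065,.2355])).round(4),w[2].round(4))
E
```

```text
[0.49613175 0.02620706 0.21117902] 33.6833
scene bottle_white 0.8 [0.0017 0.0956] 0.0097
scene bottle_yellow 0.72 [0.0011 0.0273] 0.0082
scene bottle_blue 0.72 [ 0.0023 -0.0355] 0.0084
scene bottle_green 0.81 [-0.0012 -0.0908] 0.0074
side bottle_white 0.7 [-0.0022  0.0961] 0.0061
side bottle_yellow 0.72 [-0.0011  0.0324] 0.0064
side bottle_blue 0.66 [ 0.0015 -0.0278] 0.0109
side bottle_green 0.6 [ 0.0023 -0.0953] 0.0054
```

View pics/f_scene.png

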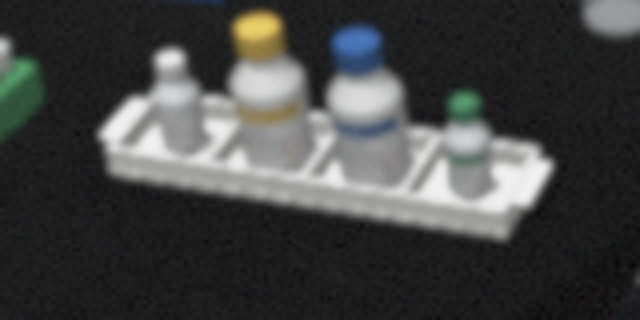

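View pics/f_side.png

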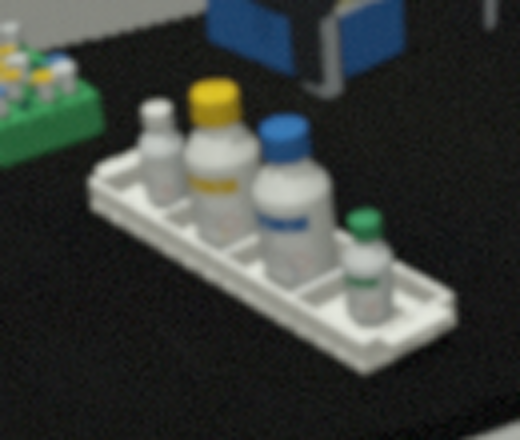

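All four stand upright, one to a bay, ordered white, yellow, blue, green from the left. That is the reverse of the clips, and each is within about 5 mm of its bay centre.

```bash
python3 -c "
from plant import env
print(env.sign_off())"
```

```text
the job is handed in; nothing more can be done
None
```

All four bottles now stand in the white rack in reverse order: white, yellow, blue, green from the left. In the grey rack they were green, blue, yellow, white. I handed the job in at about 34 s of the 102 s allowed.

- **Position:** after I pulled the arm away, both fixed cameras showed all four upright. Each measured within about 5 mm of its bay centre, against the 19 mm allowed.
- **Height:** most underside readings were 5–10 mm, against a 6 mm floor and an allowed 2–10 mm. The one outlier was the side camera's 10.9 mm for blue, where the scene camera gave 8.4 mm. These readings are only good to about 4 mm. I felt blue touch the floor before letting go, so I take that reading as noise.
- **Setting down:** I felt light contact with the floor before releasing yellow, blue and green. For white I felt none, so I released it at the height it was gripped at, to within about 1 mm. It stood still afterwards.
- **Look-alikes:** I did not grip the pink or purple bottles, and no move was planned to come near them. I did not measure their positions again at the end.

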